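# Set forceps to the gap lines on a gauge

### The arm

A 6-joint arm with a two-finger parallel gripper is mounted at the origin on the work surface. World frame = base frame: x ahead of the robot, y to its left, z up, the work surface at z = 0. Lengths are in mm, angles in rad, forces in N, time in s.
With the tool pointing down it reaches from about 350 to 875 mm from the base axis. Payload 4.2 kg.
Tool frame: the origin (TCP) lies on the mounting face of the last link; the fingertips stand 173 mm ahead of it and the grasp point (between the pads) lies 155 mm ahead of it; z points along the fingers, y is the direction in which the jaws open and shut (so a half turn about z gives the same grasp; the last joint's range is limited). The gripper opens to 85 mm and grips with 20 to 120 N. Pads are 22 mm wide; open, the fingers measure 114 mm over their backs; the gripper's body (76 mm by 85 mm) begins 54 mm behind the grasp point. The pads swing forward as they close: fully open they stand 13 mm farther back than shut.
Start: joints at [-1.014, 0.385, 0.008, 0, -1.194, -0.259], TCP at [183.402, -597.464, 404.712] pointing down, gripper open.
Joint ranges: [-3.14, 3.14], [-1.21, 2.06], [-1.07, 1.41], [-3.16, 2.05], [-2.99, -0.16], [-3.1, 3.1]. Speed limits (rad/s): [2.79, 2.79, 3.14, 3.14, 3.14, 3.14].

### API

Orientations are given as a rotation vector (axis times angle).
In Python, from rig import robot gives the robot as it stands. The module is installed in compiled form; this text tells all that it offers.
- The arm moves only by the shell command python3 -m pendant 'ROWS' [FORCE]. ROWS is JSON, a list of rows, each a list of 7 numbers: the shift along the tool's x, y, z in mm, then the turn, a rotation vector about the tool's x, y, z in rad, then the finger opening in mm, from 0 to 85.4. A call has 1 to 8 rows; each row shifts and turns the commanded pose from where the row before left it, along the tool's axes as they then stand; what a row does not reach is not made up. A row lasts 1/8 s, in which the tool goes at most 62.5 mm and 10.7 degrees, less where a joint would pass 70% of its speed; a pose out of reach is approached as far as the arm can. A call is refused whole if a number of a shift passes 62.5 or a number of a turn 0.188, either way. A call with a gripper value outside its range is refused whole. The fingers move at their own pace and stop on an object; FORCE is the grip in N (left out, the last holds). Time passes only in rows, so rows that do not move let the fingers close. It gives the time, the measured TCP pose, the force and the opening at its end, in the units of the state.
- robot.get_obs(): the state, without advancing time (a new reading comes with each control period).
- robot.camera(name): name is "side" or "top"; returns a dict with "color" (420x560x3 uint8, blue, green, red), "intrinsics" (3x3 intrinsics, pixels), "view" (4x4, takes a point from world to camera coordinates). Camera axes: x right, y up, looking along -z (the intrinsics and any distortion apply to the point x, -y, -z); pixel columns grow to the right and rows downward; lengths in mm; the calibration is good to about 2 mm. A picture is of the moment at which its call begins. There is no depth.
- robot.finish_job(): hands the job in, once; it reports no verdict.
Trained networks look in the newest picture that a camera, given by its name, has taken for a name from the list of things; names that differ only in an ending like _2 or _b are one class to them, and where a whole thing is asked for, a point or a joint stands for the part that bears it (a point fixed in the world has none). Each returns a list of dicts, best first, with "score" (0 to 1); they miss things now and then, are a little off and sometimes report something else, mostly with a low value. They report only what shows in the picture. A call takes as long as a camera call.
- robot.cut_out(camera, query): "mask" (420x560 bool, what is visible of it) and "rect" ([left, top, width, height] in pixels, round what is visible of it).
- robot.pinpoint(camera, query): "uv" ([column, row] in pixels: a listed point, or the origin of a listed thing).
The state is a dict: "time": time; "qpos": joint angles; "joint_vel": joint speeds; "joint_torque": joint torques, N m; "tcp_pos": TCP position; "tool_rot": TCP orientation; "force": force on the tool from outside, world axes, zero at the start; "torque": the same for the moment, N m; "width": opening from 0.0 (shut) to 1.0 (fully open).
Only numpy, scipy, OpenCV 4.12 (cv2) and the standard library are available. Lean on these libraries where they do the work, as an engineer would, in place of code of your own. Each camera call takes 0.05 s, during which the arm holds its last target.

### The job

Hang the sprung forceps by the eye onto the gauge's post, flat on its seat with the tips out over the white slide, and let go of them. Then squeeze the leaves at the finger pads until each tip stands right above its own black line, and hold that gap steady: finish while still holding the squeeze. Leave the white slide as it is set, and the other things on the bench where they are.

Things in the scene. Friction and masses are not known exactly. Their poses are not given: they have to be found in the camera images.
- forceps: sprung steel forceps lying flat, 178 mm long, 0.15 kg. Origin: underside, middle of the solid head; x towards the tips, z up. Head: rigid block 18 mm wide (y), 16 high, x -28 to 25 mm (gripping it does not squeeze the leaves); centre of mass near x = 5. Behind it a flat ring, 26 mm across, 10 thick: the eye. Ahead two leaves bowed outwards, 3 to 15 mm above the underside, open at rest
- eye (a point): centre of the eye's round hole (hole 12 mm across) at the level of the forceps' underside; 40 mm behind the forceps' origin
- leaf_left: left sprung leaf (the +y one, seen along the forceps' x). Origin: its hinge, at x = 20, y = 5 mm of the forceps; x axis turns with the leaf. It closes by up to 0.14 rad; the spring needs about 2.5 N at the pad to start and 7.5 N at 0.10 rad and springs back open when let go
- leaf_right: right sprung leaf, mirror image of the left one (hinge at x = 20, y = -5 mm)
- tip_left (a point): end of the left leaf, lower edge, 3 mm above the forceps' underside; x = 125, y = 15 mm of the forceps when open; tip 3 mm wide. Tips are 105 mm from the hinges, pads 70 mm: the tip gap (30 mm open) closes 1.5 mm for each 1 mm taken off the width over the pads
- tip_right (a point): end point of the right leaf, likewise (y = -15 mm when open)
- pad_left (a point): middle of the ribbed dark finger pad on the left leaf's outer face, where it is squeezed; 30 mm long, 14 mm high, middle 9 mm above the forceps' underside, at x = 90, y = 23.5 mm of the forceps when open (47 mm over both pads)
- pad_right (a point): the same on the right leaf
- gauge: aluminium gauge fixed to the bench. Origin: under its upright post, at bench level; x from the post to the white slide, z up. Base 64 mm wide, 8 high, x -30 to 195. Seat bar 20 mm wide, x -18 to 60, top at 22 mm, carries the forceps' head; with the eye on the post the leaves stick out free, tips at x = 165 over the slide (top at 14 mm, its dark guides 15 mm, within y = +-24)
- seat (a point): point on the post's axis at the top of the seat bar (22 mm above the bench), where the centre of the eye's underside comes to lie. The post is 9 mm thick, with a tapered top, and rises 31 mm above the seat
- line_left: left (+y) of two black lines, 1.4 mm wide, 58 long, drawn in a V on the white slide, 14 mm above the bench. Origin: its narrow end, 3 mm off the gauge's centre line; x along the line, which spreads 1 mm sideways in 8 mm. The slide starts anywhere along 40 mm, so below the hung forceps' tips the lines are 8 to 18 mm apart; friction (4 N) holds it
- line_right: right one (-y) of the two lines, mirror image
- spatula: lab spatula lying flat, 170 mm long, bystander; origin under its middle (on its length)
- jar: small amber jar, 40 mm across, 45 mm tall, bystander; origin under its middle
- flask: conical glass flask, 72 mm across, 104 mm tall, bystander; origin under its middle
- beaker: glass beaker, 70 mm across, 85 mm tall, bystander; origin under its middle
- mortar: white bowl, 90 mm across, 45 mm tall, bystander; origin under its middle
- stopper: rubber stopper, 28 mm across, 26 mm tall, bystander; origin under its middle

How it is judged:
By the outcome, as a careful person would: the job done as asked, in the order asked, and still so for the second after the job is handed in, while the arm keeps its last pose, push and grip.
It also fails if it takes over 61 s, if anything falls off the work surface, if the arm or the gripper's body presses on something with over 40 N, if the wrist force passes 120 N, or if a joint passes its speed limit or range.

## Working session

There is one attempt and no reset: what is moved stays moved. The work goes in short steps, Python scripts to look and compute and a shell command to move; the robot and the scene stay as the last step left them, time stands still between calls to the robot, and variables do not carry over. Pictures are saved under pics/ and viewed, and the job is handed in when it is done.

```bash
mkdir -p pics; cat > h.py <<'E'
import numpy as np, cv2
from rig import robot
def shot(n,f=None):
    c=robot.camera(n)
    if f: cv2.imwrite('pics/'+f,c['color'])
    return c
def proj(c,P):
    p=np.c_[np.atleast_2d(P),np.ones(len(np.atleast_2d(P)))]@np.array(c['view']).T
    q=np.c_[p[:,0],-p[:,1],-p[:,2]]@np.array(c['intrinsics']).T
    return q[:,:2]/q[:,2:]
def ray(c,uv):
    V=np.array(c['view']);K=np.array(c['intrinsics'])
    d=np.linalg.inv(K)@[uv[0],uv[1],1]; d=np.array([d[0],-d[1],-d[2]])
    R=V[:3,:3]; return -R.T@V[:3,3], R.T@d
def onz(c,uv,z):
    o,d=ray(c,uv); return o+d*(z-o[2])/d[2]
E
python3 - <<'E'
from h import *
o=robot.get_obs(); print({k:np.round(v,3).tolist() for k,v in o.items()})
for n in('side','top'):
    c=shot(n,n+'0.png'); print(n,c.keys(),np.round(c['intrinsics'],1).tolist(),np.round(c['view'],3).tolist())
    for q in ['forceps','eye','tip_left','tip_right','pad_left','pad_right','gauge','seat','line_left','line_right','leaf_left','leaf_right']:
        r=robot.pinpoint(n,q); print(q,[(np.round(x['uv'],1).tolist(),round(x['score'],2)) for x in r[:3]])
E
```

```text
{'time': 0.0, 'qpos': [-1.014, 0.386, 0.007, -0.001, -1.194, -0.259], 'joint_vel': [0.001, 0.001, 0.001, -0.001, -0.0, -0.0], 'joint_torque': [0.0, -39.229, 18.84, 4.186, -0.005, 0.0], 'tcp_pos': [183.349, -597.282, 403.614], 'tool_rot': [0.466, -3.106, -0.003], 'force': [0.275, 0.895, -0.623], 'torque': [-0.032, 0.05, -0.005], 'width': 1.0}
side dict_keys(['color', 'intrinsics', 'view']) [[519.4, 0.0, 279.6], [0.0, 519.4, 208.7], [0.0, 0.0, 1.0]] [[-0.925, -0.38, 0.004, 578.642], [0.282, -0.679, 0.678, -184.932], [-0.254, 0.628, 0.735, -1268.874], [0.0, 0.0, 0.0, 1.0]]
forceps []
eye [([372.3, 157.7], 0.56)]
tip_left [([322.5, 140.0], 0.63)]
tip_right [([327.0, 133.5], 0.47), ([393.0, 138.6], 0.2)]
pad_left [([329.9, 144.9], 0.42)]
pad_right [([340.3, 136.2], 0.68)]
gauge [([305.9, 283.1], 0.87)]
seat [([282.9, 135.2], 0.55)]
line_left [([331.0, 145.9], 0.49)]
line_right [([355.7, 153.4], 0.64)]
leaf_left [([353.2, 149.2], 0.67)]
leaf_right [([360.8, 152.8], 0.42)]
top dict_keys(['color', 'intrinsics', 'view']) [[444.7, 0.0, 289.1], [0.0, 444.7, 211.0], [0.0, 0.0, 1.0]] [[0.026, -1.0, 0.001, 6.933], [0.987, 0.026, 0.159, -593.882], [-0.159, -0.003, 0.987, -1018.213], [0.0, 0.0, 0.0, 1.0]]
forceps [([424.3, 254.9], 0.59), ([214.2, 257.9], 0.35)]
eye [([422.4, 277.7], 0.81)]
tip_left [([428.7, 209.7], 0.66), ([421.2, 161.7], 0.15)]
tip_right [([441.6, 212.9], 0.58)]
pad_left [([307.6, 242.0], 0.72)]
pad_right [([438.6, 229.9], 0.61), ([356.5, 261.6], 0.5)]
gauge [([213.4, 262.1], 0.81), ([423.9, 258.5], 0.46), ([421.0, 278.4], 0.33)]
seat [([211.2, 259.2], 0.62)]
line_left []
line_right [([356.0, 263.8], 0.56)]
leaf_left [([422.8, 250.4], 0.4), ([443.4, 213.5], 0.29)]
leaf_right [([428.1, 254.0], 0.7), ([124.8, 260.1], 0.69), ([417.7, 277.1], 0.48)]
```

View pics/side0.png

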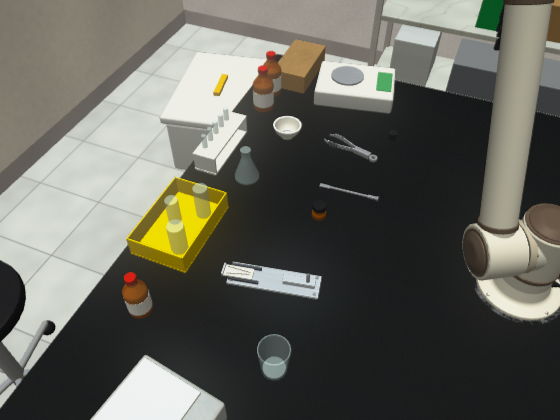

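View pics/top0.png

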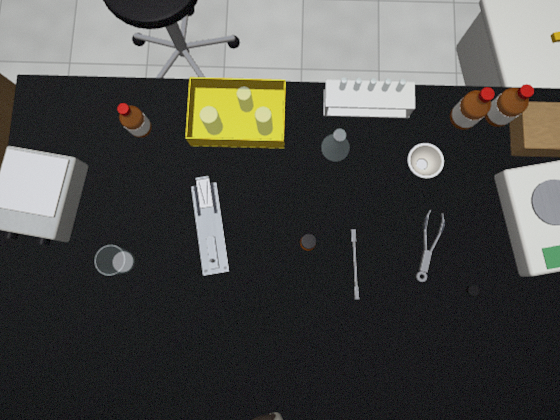

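Side: forceps near (350,148), gauge (272,280). Top: forceps eye (422,277), tips (430/442,212); gauge post (212,260), slide (204,190). Zoom in.

```bash
python3 - <<'E'
from h import *
t=cv2.imread('pics/top0.png');s=cv2.imread('pics/side0.png')
def z(im,x,y,w,h,f): return cv2.resize(im[y:y+h,x:x+w],None,fx=f,fy=f,interpolation=cv2.INTER_CUBIC)
cv2.imwrite('pics/tz.png',np.hstack([z(t,405,200,50,90,6),z(t,180,170,55,110,5)[:540]]))
cv2.imwrite('pics/sz.png',np.vstack([z(s,215,255,115,50,6),z(s,315,125,115,45,6)]))
E
```

```text
(no output)
```

View pics/tz.png

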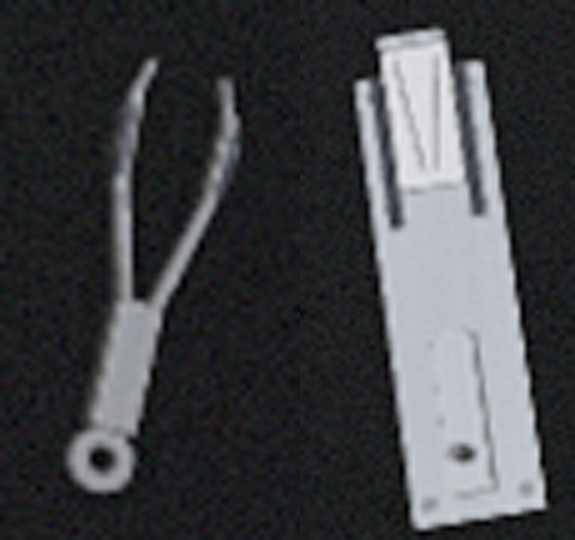

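View pics/sz.png

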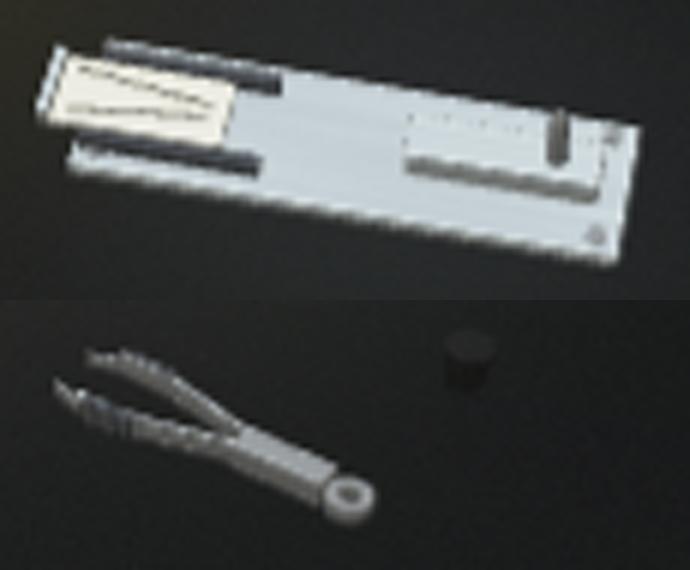

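```bash
cat > fit.py <<'E'
from h import *
from scipy.optimize import least_squares
def fit(ct,cs,M,T,S,x0):
    def T3(p,m): 
        c,s=np.cos(p[2]),np.sin(p[2]); m=np.array(m,float)
        return np.c_[p[0]+c*m[:,0]-s*m[:,1],p[1]+s*m[:,0]+c*m[:,1],m[:,2]]
    def r(p,full=False):
        a=[]
        for c,Q in((ct,T),(cs,S)):
            if Q: a.append(proj(c,T3(p,[M[k] for k in Q]))-np.array(list(Q.values())))
        return a if full else np.concatenate(a).ravel()
    s=least_squares(r,x0,loss='soft_l1'); return s.x,r(s.x,True)
E
python3 - <<'E'
from fit import *
ct=shot('top');cs=shot('side')
def z(d,f,x,y): return {k:((a+.5)/f-.5+x,(b+.5)/f-.5+y) for k,(a,b) in d.items()}
M={'eye':(-40,0,10),'tl':(125,15,9),'tr':(125,-15,9),'hb':(-28,0,16),'hf':(25,0,16)}
T=z({'eye':(101,459),'tl':(152,60),'tr':(225,82),'hf':(139,302)},6,405,200)
S=z({'eye':(349,195),'tl':(60,85),'tr':(92,55)},6,315,125)
for a,b in((T,S),(T,{}),({},S)):
    p,r=fit(ct,cs,M,a,b,[600,-300,0]);print('forceps',np.round(p,3),[np.round(x,1).tolist() for x in r])
G={'nl':(195,32,8),'nr':(195,-32,8),'bl':(-30,32,8),'br':(-30,-32,8),'post':(0,0,53),'sfl':(60,10,22),'sfr':(60,-10,22),'pb':(0,0,22)}
T=z({'nl':(357,85),'nr':(485,62),'br':(545,508),'bl':(415,527),'post':(463,453),'sfr':(475,332)},5,180,170)
S=z({'br':(640,125),'bl':(620,255),'nl':(72,155),'nr':(107,40),'post':(560,112),'sfl':(405,158),'pb':(558,160)},6,215,255)
for a,b in((T,S),(T,{}),({},S)):
    p,r=fit(ct,cs,G,a,b,[500,180,0]);print('gauge',np.round(p,3),[np.round(x,1).tolist() for x in r])
E
```

```text
forceps [ 4.86418e+02 -3.12359e+02 -2.50000e-01] [[[0.0, 0.2], [0.6, 0.5], [0.2, 0.0], [0.5, 0.3]], [[-0.5, 0.8], [-0.8, 0.7], [-0.9, 0.8]]]
forceps [ 4.86952e+02 -3.11740e+02 -2.46000e-01] [[[-0.2, -0.0], [0.2, 0.2], [-0.2, -0.3], [0.2, 0.1]]]
forceps [ 4.41635e+02 -2.85938e+02 -2.42000e-01] [[[11.9, 10.1], [10.0, 9.6], [9.8, 9.5]]]
gauge [4.71948e+02 1.93750e+02 1.84000e-01] [[[-56.3, -0.8], [-56.6, -0.2], [-56.3, -0.1], [-56.4, 0.2], [-57.6, -0.2], [-57.0, -0.5]], [[0.8, -1.8], [0.1, -1.9], [0.2, -1.4], [1.2, -2.8], [0.7, -2.1], [0.8, -3.1], [0.5, -2.5]]]
gauge [ 474.813   56.638 -131.785] [[[0.0, -1.1], [-0.3, 0.1], [-0.1, 0.5], [-0.2, 0.3], [1.0, 0.1], [-0.1, -0.2]]]
gauge [4.70945e+02 2.00019e+02 1.91000e-01] [[[0.2, 0.2], [-0.3, 0.3], [-0.7, 1.2], [0.3, -0.4], [0.2, 0.1], [0.2, -0.8], [-0.0, -0.4]]]
```

The gauge crop sat 300 px right in the mosaic; correct that.

```bash
python3 - <<'E'
from fit import *
ct=shot('top');cs=shot('side')
def z(d,f,x,y): return {k:((a+.5)/f-.5+x,(b+.5)/f-.5+y) for k,(a,b) in d.items()}
M={'eye':(-40,0,10),'tl':(125,15,9),'tr':(125,-15,9),'hf':(25,0,16)}
S=z({'eye':(349,195),'tl':(60,85),'tr':(92,55)},6,315,125)
p,r=fit(ct,cs,M,{},S,[487,-311,-.24]);print('forceps',np.round(p,3),[np.round(x,1).tolist() for x in r])
G={'nl':(195,32,8),'nr':(195,-32,8),'bl':(-30,32,8),'br':(-30,-32,8),'post':(0,0,53),'sfl':(60,10,22),'sfr':(60,-10,22),'pb':(0,0,22)}
T=z({'nl':(57,85),'nr':(185,62),'br':(245,508),'bl':(115,527),'post':(163,453),'sfr':(175,332)},5,180,170)
S=z({'br':(640,125),'bl':(620,255),'nl':(72,155),'nr':(107,40),'post':(560,112),'sfl':(405,158),'pb':(558,160)},6,215,255)
for a,b in((T,S),(T,{}),({},S)):
    p,r=fit(ct,cs,G,a,b,[480,180,0.2]);print('gauge',np.round(p,3),[np.round(x,1).tolist() for x in r])
# V lines : slide at z=14, top
p,_=fit(ct,cs,G,T,S,[480,180,.2])
def loc(X): 
    c,s=np.cos(p[2]),np.sin(p[2]);d=X[:2]-p[:2];return np.round([c*d[0]+s*d[1],-s*d[0]+c*d[1]],1)
for nm,a in {'Ltop':(95,58),'Lbot':(126,167),'Rtop':(139,50),'Rbot':(134,167)}.items():
    u=list(z({0:a},5,180,170).values())[0];print(nm,loc(onz(ct,u,14)))
for nm,a in {'Lfar':(72,108),'Lnear':(207,117),'Rfar':(80,67),'Rnear':(212,104)}.items():
    u=list(z({0:a},6,215,255).values())[0];print(nm,loc(onz(cs,u,14)))
E
```

```text
forceps [ 4.85515e+02 -3.16146e+02 -2.58000e-01] [[[0.1, 0.1], [-0.0, -0.1], [-0.1, 0.0]]]
gauge [4.70977e+02 2.00707e+02 1.91000e-01] [[[0.4, -0.4], [0.1, 0.1], [0.9, 0.1], [0.8, 0.7], [-0.6, 0.1], [-0.1, -0.2]], [[0.1, 0.4], [-0.4, 0.5], [-0.8, 1.4], [0.1, -0.2], [0.1, 0.3], [0.0, -0.6], [-0.1, -0.1]]]
gauge [4.71122e+02 2.01565e+02 1.88000e-01] [[[0.2, -0.5], [-0.1, 0.1], [0.5, 0.1], [0.5, 0.6], [-0.9, 0.0], [-0.4, -0.3]]]
gauge [4.70945e+02 2.00019e+02 1.91000e-01] [[[0.2, 0.2], [-0.3, 0.3], [-0.7, 1.2], [0.3, -0.4], [0.2, 0.1], [0.2, -0.8], [-0.0, -0.4]]]
Ltop [203.3  11.5]
Lbot [145.9   3.6]
Rtop [203.7 -10.8]
Rbot [145.2  -0.3]
Lfar [198.7   9.2]
Lnear [143.7   2.6]
Rfar [201.  -11.4]
Rnear [143.2  -4.2]
```

```bash
cat > mv.py <<'E'
from h import *
from scipy.spatial.transform import Rotation as R
def Rt(jawang): # tool down, tool y at world angle jawang
    y=np.array([np.cos(jawang),np.sin(jawang),0]);z=np.array([0,0,-1.]);x=np.cross(y,z)
    return R.from_matrix(np.c_[x,y,z])
def delta(xyz,jaw):
    o=robot.get_obs(); Rc=R.from_rotvec(o['tool_rot']); p=np.array(o['tcp_pos'])
    tr=(Rc.inv()*Rt(jaw)).as_rotvec()
    print('t',round(o['time'],2),'tcp',np.round(p,1),'shift in tool',np.round(Rc.inv().apply(np.array(xyz)-p),1),'in target tool',np.round(Rt(jaw).inv().apply(np.array(xyz)-p),1),'turn',np.round(tr,3),'F',np.round(o['force'],1),'w',round(o['width']*85.4,2))
E
python3 - <<'E'
from mv import *
delta([490,-314.3,290],-.25+np.pi/2)
E
```

```text
t 1.5 tcp [ 183.4 -597.5  404.7] shift in tool [-376.2  180.7  114.7] in target tool [-227.   350.2  114.7] turn [0.    0.    0.548] F [ 0.2 -0.6  0.8] w 85.77
```

```bash
python3 -m pendant '[[-47,22.6,14,0,0,0,60],[-47,22.6,14,0,0,0,60],[-47,22.6,14,0,0,0,60],[-47,22.6,14,0,0,0,60],[-47,22.6,14,0,0,0,60],[-47,22.6,14,0,0,0,60],[-47,22.6,14,0,0,0,60],[-47,22.6,14,0,0,0,60]]'
python3 -m pendant '[[0,0,0,0,0,0.183,50],[0,0,0,0,0,0.183,50],[0,0,0,0,0,0.182,50],[0,0,0,0,0,0,50],[0,0,0,0,0,0,50]]'
python3 - <<'E'
from mv import *
delta([490,-314.3,290],-.25+np.pi/2)
shot('side','s1.png');shot('top','t1.png')
E
```

```text
time: 2.5
tcp_pos: [491.0, -313.0, 292.6]
tool_rot: [-0.466, 3.106, -0.001]
force: [-0.4, -1.6, -0.3]
width: 0.703
time: 3.12
tcp_pos: [489.8, -314.4, 292.8]
tool_rot: [0.388, 3.117, -0.0]
force: [-0.1, 0.9, 0.5]
width: 0.587
t 3.12 tcp [ 489.8 -314.4  292.8] shift in tool [-0.2  0.1  2.8] in target tool [-0.2  0.1  2.8] turn [-0.     0.     0.002] F [-0.1  0.9  0.5] w 50.11
```

```bash
python3 -m pendant '[[0,0,40,0,0,0,45],[0,0,40,0,0,0,40],[0,0,12,0,0,0,40],[0,0,0,0,0,0,40]]'
python3 - <<'E'
from mv import *
delta([490,-314.3,176],-.25+np.pi/2)
s=shot('side','s2.png')['color'];t=shot('top','t2.png')['color']
cv2.imwrite('pics/z2.png',np.hstack([cv2.resize(s[60:210,290:440],None,fx=2.6,fy=2.6,interpolation=2),cv2.resize(t[180:330,350:500],None,fx=2.6,fy=2.6,interpolation=2)]))
E
```

```text
time: 3.72
tcp_pos: [490.0, -314.4, 200.5]
tool_rot: [-0.391, -3.116, 0.0]
force: [-0.5, -1.0, 0.3]
width: 0.471
t 3.73 tcp [ 490.  -314.4  200.5] shift in tool [ 0.   0.2 24.5] in target tool [ 0.   0.1 24.5] turn [-0.    -0.001  0.001] F [-0.5 -1.   0.3] w 40.26
```

View pics/z2.png

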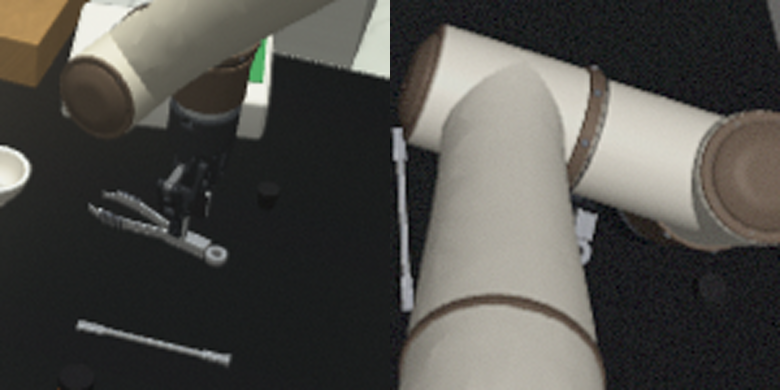

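```bash
python3 -m pendant '[[0,0,15,0,0,0,40],[0,0,9.5,0,0,0,40],[0,0,0,0,0,0,40],[0,0,0,0,0,0,14],[0,0,0,0,0,0,14],[0,0,0,0,0,0,14],[0,0,0,0,0,0,14]]' 40
python3 -m pendant '[[0,0,0,0,0,0,14],[0,0,0,0,0,0,14]]'
python3 - <<'E'
from mv import *
delta([490,-314.3,176],-.25+np.pi/2)
s=shot('side','s3.png')['color']
cv2.imwrite('pics/z3.png',cv2.resize(s[100:190,310:430],None,fx=6,fy=6,interpolation=2))
E
```

```text
time: 4.7
tcp_pos: [489.9, -314.3, 176.5]
tool_rot: [0.392, 3.116, -0.0]
force: [-0.2, -0.0, 1.7]
width: 0.197
time: 4.95
tcp_pos: [490.0, -314.4, 176.5]
tool_rot: [0.392, 3.116, -0.0]
force: [0.2, 0.6, 2.0]
width: 0.195
t 4.95 tcp [ 490.  -314.4  176.5] shift in tool [-0.   0.1  0.5] in target tool [-0.   0.1  0.5] turn [-0.     0.001 -0.   ] F [0.2 0.6 2. ] w 16.63
```

View pics/z3.png

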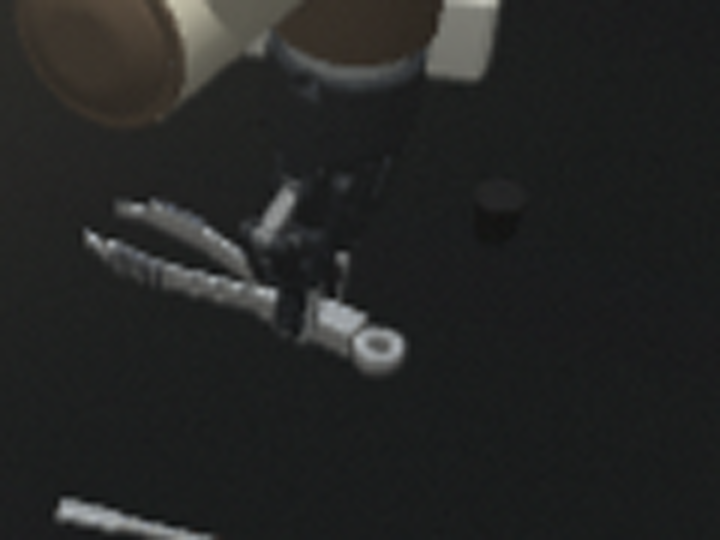

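Head is gripped mid-block. Lift and carry.

```bash
python3 -m pendant '[[0,0,-15,0,0,0,14],[0,0,-25,0,0,0,14],[0,0,-40,0,0,0,14],[0,0,-40,0,0,0,14],[0,0,-10,0,0,0,14]]'
python3 - <<'E'
from mv import *
a=.191;c,s=np.cos(a),np.sin(a)
# target: head point (44,0) gauge, z underside ~ +68
delta([471+44*c,200.5+44*s,176.5+22+66],a+np.pi/2)
s=shot('side','s4.png')['color']
E
```

```text
time: 5.62
tcp_pos: [490.1, -314.4, 309.6]
tool_rot: [0.391, 3.111, -0.002]
force: [-0.1, -0.4, -1.2]
width: 0.195
t 5.62 tcp [ 490.1 -314.4  309.6] shift in tool [106.4 513.   44.2] in target tool [-123.   509.2   45.1] turn [-0.002  0.006 -0.441] F [-0.1 -0.4 -1.2] w 16.64
```

View pics/s4.png

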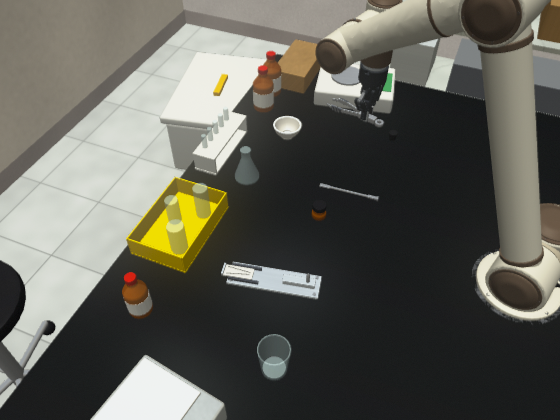

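```bash
python3 -m pendant '[[0,0,0,0,0,-0.147,14],[0,0,0,0,0,-0.147,14],[0,0,0,0,0,-0.147,14],[-6,25,0,0,0,0,14],[-12,50,0,0,0,0,14],[-12,50,0,0,0,0,14],[-12,50,0,0,0,0,14],[-12,50,0,0,0,0,14]]'
python3 -m pendant '[[-12,50,0,0,0,0,14],[-12,50,0,0,0,0,14],[-12,50,0,0,0,0,14],[-12,50,0,0,0,0,14],[-12,50,10,0,0,0,14],[-6,25,15,0,0,0,14],[0,0,0,0,0,0,14],[0,0,0,0,0,0,14]]'
python3 - <<'E'
from mv import *
a=.191;c,s=np.cos(a),np.sin(a)
delta([471+44*c,200.5+44*s,176.5+22+66],a+np.pi/2)
s=shot('side','s5.png')['color'];t=shot('top','t5.png')['color']
cv2.imwrite('pics/z5.png',np.hstack([cv2.resize(s[190:320,200:340],None,fx=2.8,fy=2.8,interpolation=2),cv2.resize(t[170:300,140:280],None,fx=2.8,fy=2.8,interpolation=2)]))
E
```

```text
time: 6.68
tcp_pos: [499.3, -81.6, 304.7]
tool_rot: [0.298, -3.124, -0.0]
force: [1.4, 0.5, -1.8]
width: 0.197
time: 7.68
tcp_pos: [512.4, 198.8, 280.3]
tool_rot: [0.299, -3.125, 0.002]
force: [0.8, -0.9, -1.0]
width: 0.197
t 7.67 tcp [512.4 198.8 280.3] shift in tool [-3.7  9.5 15.8] in target tool [-3.6  9.5 15.8] turn [-0.001 -0.002 -0.   ] F [ 0.8 -0.9 -1. ] w 16.85
```

View pics/z5.png

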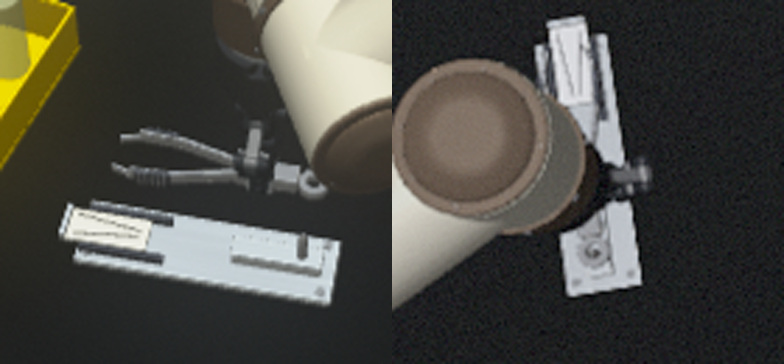

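```bash
python3 -m pendant '[[-3.6,9.5,5,0,0,0,14],[0,0,5,0,0,0,14],[0,0,0,0,0,0,14],[0,0,0,0,0,0,14]]'
python3 - <<'E'
from mv import *
a=.191;c,s=np.cos(a),np.sin(a)
delta([471+44*c,200.5+44*s,176.5+22+35],a+np.pi/2)
for n in('side','top'):
    shot(n,n+'6.png')
    for q in('eye','seat','tip_left','tip_right'): print(n,q,[(np.round(x['uv'],1).tolist(),round(x['score'],2)) for x in robot.pinpoint(n,q)[:2]])
s=cv2.imread('pics/side6.png');t=cv2.imread('pics/top6.png')
cv2.imwrite('pics/z6.png',np.hstack([cv2.resize(s[230:300,260:325],None,fx=6,fy=6,interpolation=2),cv2.resize(t[220:290,185:250],None,fx=6,fy=6,interpolation=2)]))
E
```

```text
time: 8.28
tcp_pos: [514.5, 209.3, 271.2]
tool_rot: [0.299, -3.127, 0.0]
force: [0.8, 0.1, -1.8]
width: 0.2
t 8.28 tcp [514.5 209.3 271.2] shift in tool [ 0.4 -0.3 37.7] in target tool [ 0.4 -0.3 37.7] turn [-0. -0. -0.] F [ 0.8  0.1 -1.8] w 17.06
side eye [([309.9, 262.1], 0.76)]
side seat [([307.7, 280.1], 0.88)]
side tip_left [([231.8, 252.4], 0.49)]
side tip_right [([238.2, 243.7], 0.61)]
top eye [([205.6, 261.7], 0.81)]
top seat [([212.5, 261.1], 0.83)]
top tip_left [([205.6, 187.7], 0.6), ([192.8, 187.1], 0.45)]
top tip_right [([205.8, 189.5], 0.61)]
```

View pics/z6.png

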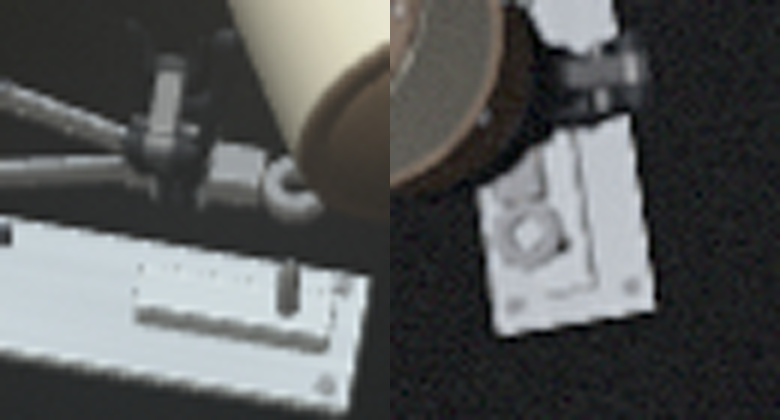

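```bash
python3 - <<'E'
from mv import *
a=.191;c,s=np.cos(a),np.sin(a); Rg=np.array([[c,s],[-s,c]])
o=robot.get_obs();p=np.array(o['tcp_pos']);Zu=p[2]-176.3
z=lambda X,Y,f,x,y:((X+.5)/f-.5+x,(Y+.5)/f-.5+y)
C={n:robot.camera(n) for n in('side','top')}
E={'top':z(142,237,6,185,220),'side':z(297,190,6,260,230)}
P={'top':z(163,453,5,180,170),'side':z(290,262,6,260,230)}
for n in E:
    e=onz(C[n],E[n],Zu+8)[:2];q=onz(C[n],P[n],52)[:2]
    print(n,'eye',e.round(1),'post',q.round(1),'eye-post in gauge',(Rg@(e-q)).round(1),'eye-tool',(Rg@(e-p[:2])).round(1),'post-tool',(Rg@(q-p[:2])).round(1))
E
```

```text
top eye [471.3 199.7] post [471.3 199.6] eye-post in gauge [-0.   0.2] eye-tool [-44.3  -1.3] post-tool [-44.3  -1.5]
side eye [470.3 202. ] post [471.7 199.3] eye-post in gauge [-0.9  2.9] eye-tool [-44.8   1.2] post-tool [-44.   -1.7]
```

```bash
python3 -m pendant '[[0,0,17,0,0,0,14],[0,0,16,0,0,0,14],[0,0,0,0,0,0,14],[0,0,0,0,0,0,14]]'
python3 - <<'E'
from mv import *
a=.191
for n in('side','top'):
    shot(n,n+'7.png')
delta([0,0,0],a+np.pi/2)
s=cv2.imread('pics/side7.png');t=cv2.imread('pics/top7.png')
cv2.imwrite('pics/z7.png',np.hstack([cv2.resize(s[240:300,270:325],None,fx=7,fy=7,interpolation=2),cv2.resize(t[230:290,185:240],None,fx=7,fy=7,interpolation=2)]))
E
```

```text
time: 9.38
tcp_pos: [514.8, 209.5, 238.4]
tool_rot: [-0.3, 3.127, -0.0]
force: [-0.4, -0.0, -1.0]
width: 0.195
t 9.47 tcp [514.8 209.6 238.8] shift in tool [ 545.5 -108.2  238.1] in target tool [ 545.2 -108.   238.8] turn [ 0.     0.001 -0.   ] F [-0.1 -0.4 -1.9] w 16.85
```

View pics/z7.png

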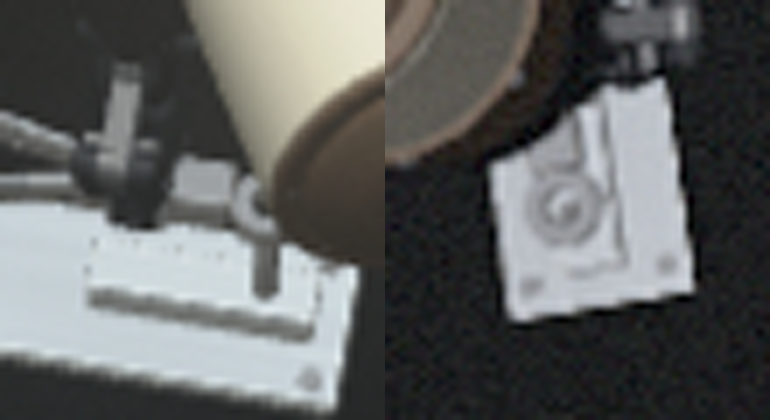

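```bash
python3 - <<'E'
from mv import *
t=cv2.imread('pics/top7.png')
t0=cv2.imread('pics/top0.png')
f=lambda im:cv2.resize(im[245:275,197:227],None,fx=13,fy=13,interpolation=2)
cv2.imwrite('pics/z8.png',cv2.convertScaleAbs(np.hstack([f(t),f(t0)]),alpha=1.4,beta=-90))
E
```

```text
(no output)
```

View pics/z8.png

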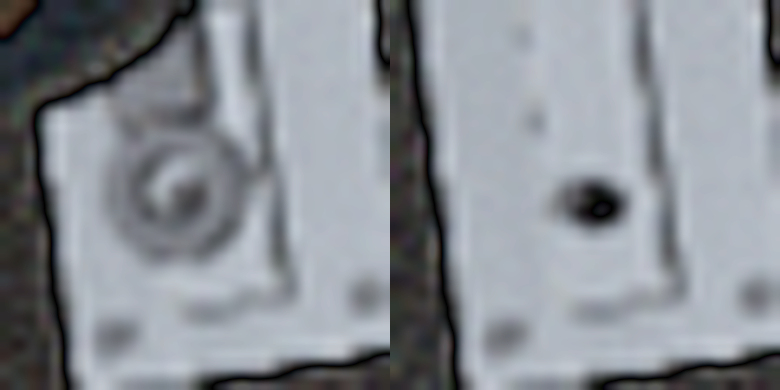

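```bash
python3 - <<'E'
from mv import *
a=.191;c,s=np.cos(a),np.sin(a); Rg=np.array([[c,s],[-s,c]])
p=np.array([514.8,209.5,238.6]);Zu=p[2]-176.3
C=robot.camera('top');S=robot.camera('side')
z=lambda X,Y,f,x,y:((X+.5)/f-.5+x,(Y+.5)/f-.5+y)
e=onz(C,z(178,192,13,197,245),Zu+8)
q=onz(C,z(207,204,13,197,245),22); q2=onz(C,(212.5,261.1),22)
qs=onz(S,(307.7,280.1),22); qs2=onz(S,z(558,160,6,215,255),22); qs3=onz(S,z(265,293,7,270,240),22)
es=onz(S,z(262,205,7,270,240),Zu+8)
for n,v in dict(e=e,es=es,q=q,q2=q2,qs=qs,qs2=qs2,qs3=qs3).items(): print(n,v.round(1),(Rg@(v[:2]-p[:2])).round(1))
E
```

```text
e [472.4 201.   70.3] [-43.2  -0.3]
es [474.2 201.   70.3] [-41.4  -0.6]
q [472.6 204.1  22. ] [-42.4   2.7]
q2 [470.5 203.9  22. ] [-44.5   2.9]
qs [471.4 197.7  22. ] [-44.8  -3.3]
qs2 [470.6 201.   22. ] [-45.1   0. ]
qs3 [470.7 201.6  22. ] [-44.8   0.6]
```

```bash
python3 - <<'E'
from mv import *
from scipy.ndimage import map_coordinates
C={n:robot.camera(n) for n in('top','side')}
def prof(n,p,x,ys,z,along='y'):
    c,s=np.cos(p[2]),np.sin(p[2]); im=cv2.imread(f'pics/{n}0.png').mean(2)
    X,Y=(x,ys) if along=='y' else (ys,x)
    W=np.c_[p[0]+c*X-s*Y,p[1]+s*X+c*Y,np.full(len(ys),z)]
    uv=proj(C[n],W); return map_coordinates(im,[uv[:,1],uv[:,0]],order=1)
def edge(n,p,x,y0,z,along='y',w=8):
    ys=np.arange(y0-w,y0+w,.25); g=prof(n,p,x,ys,z,along); lo,hi=np.percentile(g,[5,95]); m=(lo+hi)/2
    k=[i for i in range(len(g)-1) if (g[i]-m)*(g[i+1]-m)<0]
    return [round(ys[i]+.25*(m-g[i])/(g[i+1]-g[i]),1) for i in k]
p=[471,200.7,.191]
for n in C:
    print(n)
    for x in(-20,0,30,70,100,120,170): print(' x',x,'L',edge(n,p,x,32,8),'R',edge(n,p,x,-32,8))
    for y in(-25,-10,10,25): print(' y',y,'back',edge(n,p,y,-30,8,'x'),'front',edge(n,p,y,195,8,'x'))
E
```

```text
top
 x -20 L [np.float64(34.9)] R [np.float64(-30.8)]
 x 0 L [np.float64(34.6)] R [np.float64(-31.2)]
 x 30 L [np.float64(34.8)] R [np.float64(-30.6)]
 x 70 L [np.float64(34.8)] R [np.float64(-31.2)]
 x 100 L [np.float64(34.2)] R [np.float64(-30.7)]
 x 120 L [np.float64(24.3), np.float64(34.7)] R [np.float64(-30.9)]
 x 170 L [np.float64(25.8), np.float64(34.5)] R [np.float64(-30.4)]
 y -25 back [np.float64(-29.1)] front [np.float64(197.1)]
 y -10 back [np.float64(-29.1)] front [np.float64(198.2)]
 y 10 back [np.float64(-29.1)] front [np.float64(195.8)]
 y 25 back [np.float64(-29.2)] front [np.float64(196.6)]
side
 x -20 L [np.float64(33.8)] R [np.float64(-32.3)]
 x 0 L [np.float64(34.2)] R [np.float64(-33.3)]
 x 30 L [np.float64(34.5)] R [np.float64(-32.1)]
 x 70 L [np.float64(34.1)] R [np.float64(-31.4)]
 x 100 L [np.float64(34.2)] R [np.float64(-31.4)]
 x 120 L [np.float64(33.5)] R [np.float64(-33.1), np.float64(-25.6)]
 x 170 L [np.float64(33.9)] R [np.float64(-32.6), np.float64(-26.6)]
 y -25 back [np.float64(-29.4)] front [np.float64(195.5)]
 y -10 back [np.float64(-29.4)] front [np.float64(192.5), np.float64(195.0), np.float64(196.4)]
 y 10 back [np.float64(-29.6)] front [np.float64(190.6), np.float64(200.5)]
 y 25 back [np.float64(-29.4)] front [np.float64(195.2)]
```

```bash
cat > ring.py <<'E'
from mv import *
from scipy.ndimage import map_coordinates, gaussian_filter
def samp(im,uv): return map_coordinates(im,[uv[:,1],uv[:,0]],order=1,mode='nearest')
def ringfit(cam,f,z,c0,phis,span=5,r=13,dr=2.,verbose=True):
    im=cv2.imread(f).astype(float).mean(2); best=[]
    g=np.arange(-span,span+.01,.5)
    cs=np.array([np.cos(phis),np.sin(phis)])
    circ=lambda x,y,r:np.c_[x+r*cs[0],y+r*cs[1],np.full(len(phis),z)]
    for dx in g:
        for dy in g:
            x,y=c0[0]+dx,c0[1]+dy
            # bright ring interior vs outside, both edges
            v=[samp(im,proj(cam,circ(x,y,q))).mean() for q in(r-2.5,r+1.5)]
            best.append((v[0]-v[1],x,y))
    return sorted(best,key=lambda b:-abs(b[0]))
E
python3 - <<'E'
from ring import *
a=.191;c,s=np.cos(a),np.sin(a); Rg=np.array([[c,s],[-s,c]])
C={n:robot.camera(n) for n in('top','side')}
for f,p in(('6',np.array([514.5,209.3,271.2])),('7',np.array([514.8,209.5,238.6]))):
    e=p[:2]+Rg.T@[-43.8,0]
    ph=np.linspace(a+np.pi/2+.3,a+3*np.pi/2-.3,60)
    for n in C:
        if n=='side': ph=np.linspace(a+np.pi/3,a+np.pi,40)
        for sgn in(1,-1):
            b=[q for q in ringfit(C[n],f'pics/{n}{f}.png',p[2]-176.3+(10 if n=='top' else 10),e,ph) if q[0]*sgn>0][:3]
            for q in b: print(n,f,round(q[0],1),(Rg@(np.array(q[1:])-p[:2])).round(1))
E
```

```text
top 6 19.3 [-37.9   4. ]
top 6 17.4 [-38.4   4.1]
top 6 15.8 [-45.8   5.5]
top 6 -47.2 [-43.9  -3. ]
top 6 -47.2 [-44.3  -2.5]
top 6 -47.1 [-43.5  -3.6]
side 6 46.9 [-40.9   2. ]
side 6 46.8 [-41.    1.5]
side 6 46.6 [-40.4   1.9]
side 6 -23.0 [-39.8  -5.9]
side 6 -22.7 [-40.3  -5.8]
side 6 -21.4 [-40.8  -5.7]
top 7 13.2 [-49.7  -4. ]
top 7 12.9 [-49.6  -3.5]
top 7 11.4 [-49.5  -3. ]
top 7 -43.1 [-44.4  -0.4]
top 7 -43.0 [-43.9  -0.5]
top 7 -42.8 [-44.  -1.]
side 7 27.5 [-40.   -1.3]
side 7 27.4 [-40.5  -1.2]
side 7 27.2 [-39.5  -1.3]
side 7 -38.7 [-44.3   5.2]
side 7 -38.7 [-44.8   5.3]
side 7 -38.1 [-43.8   5.1]
```

```bash
cat > ov.py <<'E'
from mv import *
def ov(n,f,tcp,d,x0,y0,w,h,k,out,a=.191,g=None,sq=15.,zoff=176.3):
    C=robot.camera(n); im=cv2.imread(f)[y0:y0+h,x0:x0+w]; im=cv2.resize(im,None,fx=k,fy=k,interpolation=2)
    c,s=np.cos(a),np.sin(a)
    def pl(P,org,z0,col,ang=a,closed=False):
        P=np.array(P,float);ca,sa=np.cos(ang),np.sin(ang)
        W=np.c_[org[0]+ca*P[:,0]-sa*P[:,1],org[1]+sa*P[:,0]+ca*P[:,1],P[:,2]+z0]
        uv=(proj(C,W)-[x0,y0]+.5)*k-.5
        cv2.polylines(im,[np.round(uv*8).astype(np.int32)],closed,col,1,cv2.LINE_AA,3)
    if tcp is not None:
        Zu=tcp[2]-zoff; org=np.array(tcp[:2])-(d-40)*np.array([c,s])
        th=np.linspace(0,2*np.pi,40)
        for r in(6,13): pl(np.c_[-40+r*np.cos(th),r*np.sin(th),0*th+10],org,Zu,(0,0,255))
        pl([(-28,9,16),(25,9,16),(25,-9,16),(-28,-9,16)],org,Zu,(0,255,0),closed=True)
        for sg in(1,-1):
            pl([(125,sg*sq-1.5,3),(125,sg*sq+1.5,3),(125,sg*sq+1.5,15),(125,sg*sq-1.5,15)],org,Zu,(255,255,0),closed=True)
            pl([(75,sg*23.5,16),(105,sg*23.5,16),(105,sg*23.5,2),(75,sg*23.5,2)],org,Zu,(255,0,255),closed=True)
    if g is not None:
        o=g[:2];b=g[2]
        pl([(-30,32,8),(195,32,8),(195,-32,8),(-30,-32,8)],o,0,(0,0,255),b,True)
        pl([(-18,10,22),(60,10,22),(60,-10,22),(-18,-10,22)],o,0,(0,160,0),b,True)
        for z in(22,50): 
            th=np.linspace(0,2*np.pi,30);pl(np.c_[4.5*np.cos(th),4.5*np.sin(th),0*th+z],o,0,(255,0,0),b)
        if len(g)>3:
            for sg in(1,-1): pl([(g[3],sg*3,14),(g[3]+57.5,sg*(3+57.5/8),14)],o,0,(0,0,255),b)
    cv2.imwrite(out,im)
E
python3 - <<'E'
from ov import *
ov('side','pics/side7.png',[514.8,209.5,238.6],43.8,215,225,115,85,6,'pics/o7s.png',g=[471,200.7,.191])
ov('top','pics/top7.png',[514.8,209.5,238.6],43.8,180,165,60,115,5,'pics/o7t.png',g=[471,200.7,.191])
E
```

```text
(no output)
```

View pics/o7s.png

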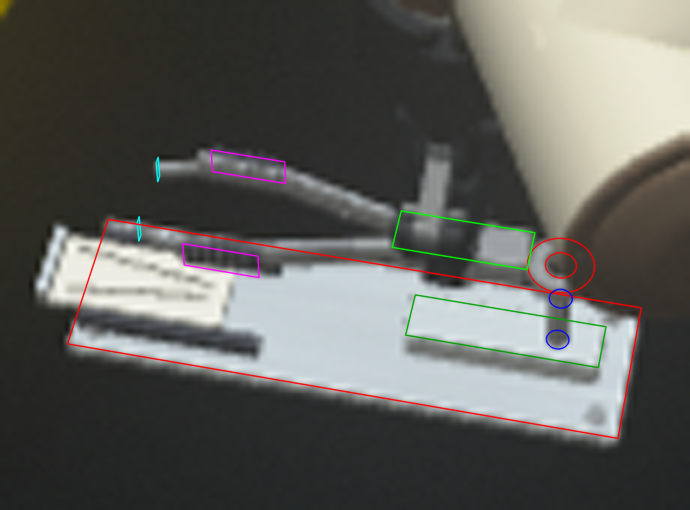

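View pics/o7t.png

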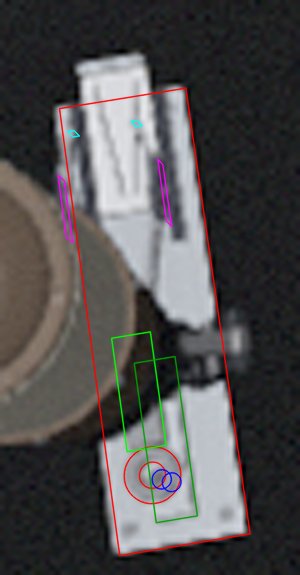

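Overlays agree to ~1 px: the eye needs about +1.3 mm sideways. Descend gently over the post.

```bash
python3 -m pendant '[[0,1.3,0,0,0,0,14],[0,0,4,0,0,0,14],[0,0,4,0,0,0,14],[0,0,3,0,0,0,14],[0,0,0,0,0,0,14]]'
python3 -c "
from mv import *
delta([0,0,0],.191+np.pi/2)"
python3 -m pendant '[[0,0,3,0,0,0,14],[0,0,0,0,0,0,14]]'
```

```text
time: 10.5
tcp_pos: [514.2, 210.6, 226.8]
tool_rot: [0.299, -3.126, 0.001]
force: [-0.7, 0.6, -1.1]
width: 0.196
t 10.5 tcp [514.2 210.6 226.8] shift in tool [ 544.6 -109.2  227.3] in target tool [ 544.8 -109.1  226.8] turn [-0.    -0.001 -0.   ] F [-0.7  0.6 -1.1] w 16.7
time: 10.75
tcp_pos: [514.2, 210.6, 224.0]
tool_rot: [0.299, -3.127, 0.0]
force: [0.4, -0.5, -2.4]
width: 0.198
```

```bash
python3 -m pendant '[[0,0,3,0,0,0,14],[0,0,3,0,0,0,14],[0,0,0,0,0,0,14]]'
python3 - <<'E'
from ov import *
o=robot.get_obs();print(np.round(o['tcp_pos'],1),np.round(o['force'],1))
for n in('side','top'): shot(n,n+'9.png')
s=cv2.imread('pics/side9.png');t=cv2.imread('pics/top9.png')
cv2.imwrite('pics/z9.png',np.hstack([cv2.resize(s[240:300,270:325],None,fx=7,fy=7,interpolation=2),cv2.resize(t[230:290,185:240],None,fx=7,fy=7,interpolation=2)]))
E
```

```text
time: 11.12
tcp_pos: [514.2, 210.6, 217.8]
tool_rot: [0.299, -3.127, 0.001]
force: [0.6, 0.1, -1.7]
width: 0.199
[514.2 210.6 217.8] [ 0.6  0.1 -1.7]
```

View pics/z9.png

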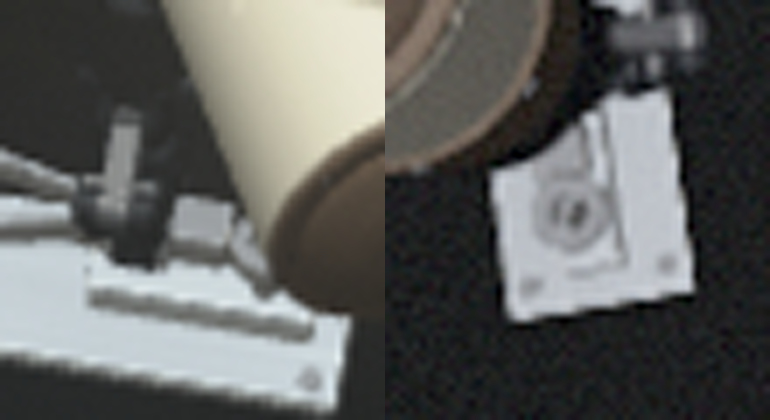

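The post shows inside the hole; the eye is threaded. Continue down to the seat.

```bash
python3 -m pendant '[[0,0,4,0,0,0,14],[0,0,4,0,0,0,14],[0,0,4,0,0,0,14],[0,0,0,0,0,0,14]]'
python3 -m pendant '[[0,0,3,0,0,0,14],[0,0,2,0,0,0,14],[0,0,0,0,0,0,14]]'
```

```text
time: 11.72
tcp_pos: [514.2, 210.6, 205.7]
tool_rot: [0.299, -3.126, 0.001]
force: [-0.4, -0.1, -1.1]
width: 0.197
time: 12.1
tcp_pos: [514.3, 210.6, 201.0]
tool_rot: [0.299, -3.127, 0.0]
force: [0.1, -0.3, -1.2]
width: 0.197
```

```bash
python3 -m pendant '[[0,0,1,0,0,0,14],[0,0,1,0,0,0,14],[0,0,0.5,0,0,0,14],[0,0,0,0,0,0,14]]'
```

```text
time: 12.6
tcp_pos: [514.3, 210.7, 198.7]
tool_rot: [0.299, -3.127, 0.0]
force: [0.1, -0.4, -1.5]
width: 0.2
```

```bash
python3 -m pendant '[[0,0,0.6,0,0,0,14],[0,0,0,0,0,0,14]]'
python3 - <<'E'
from ov import *
o=robot.get_obs();p=o['tcp_pos'];print(np.round(p,1),np.round(o['force'],1))
for n in('side','top'): shot(n,n+'10.png')
ov('side','pics/side10.png',p,43.8,215,225,115,85,6,'pics/o10s.png',g=[471.5,202,.191])
E
```

```text
time: 12.85
tcp_pos: [514.3, 210.7, 198.5]
tool_rot: [-0.299, 3.127, 0.0]
force: [-1.1, -0.8, 2.3]
width: 0.197
[514.3 210.7 198.5] [-1.1 -0.8  2.3]
```

View pics/o10s.png

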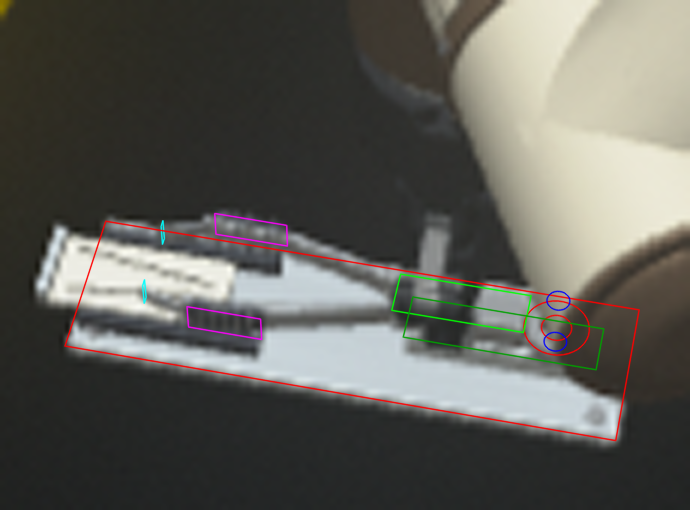

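```bash
python3 -m pendant '[[0,0,0,0,0,0,20],[0,0,0,0,0,0,24],[0,0,0,0,0,0,30],[0,0,0,0,0,0,36],[0,0,0,0,0,0,36]]'
python3 -m pendant '[[0,0,-8,0,0,0,36],[0,0,-20,0,0,0,45],[0,0,-30,0,0,0,62],[-20,0,-10,0,0,0,62],[-33,0,0,0,0,0,62],[-33,0,0,0,0,0,62],[0,0,0,0,0,0,62],[0,0,0,0,0,0,62]]'
python3 - <<'E'
from ov import *
o=robot.get_obs();p=o['tcp_pos'];print(np.round(p,1),np.round(o['force'],1),o['width'])
for n in('side','top'): shot(n,n+'11.png')
f=[514.3,210.7,198.3]
ov('side','pics/side11.png',f,43.8,215,225,115,85,6,'pics/o11s.png',g=[471.5,202,.191,144.5])
ov('top','pics/top11.png',f,43.8,180,165,60,115,5,'pics/o11t.png',g=[471.5,202,.191,144.5])
E
```

```text
time: 13.62
tcp_pos: [514.3, 210.7, 198.1]
tool_rot: [0.299, -3.127, 0.0]
force: [0.9, 0.1, -0.6]
width: 0.422
time: 14.62
tcp_pos: [598.3, 226.7, 266.1]
tool_rot: [0.299, -3.126, 0.0]
force: [-0.3, -0.6, 0.1]
width: 0.726
[598.3 226.7 266.1] [-0.3 -0.6  0.1] 0.7255052650397744
```

View pics/o11s.png

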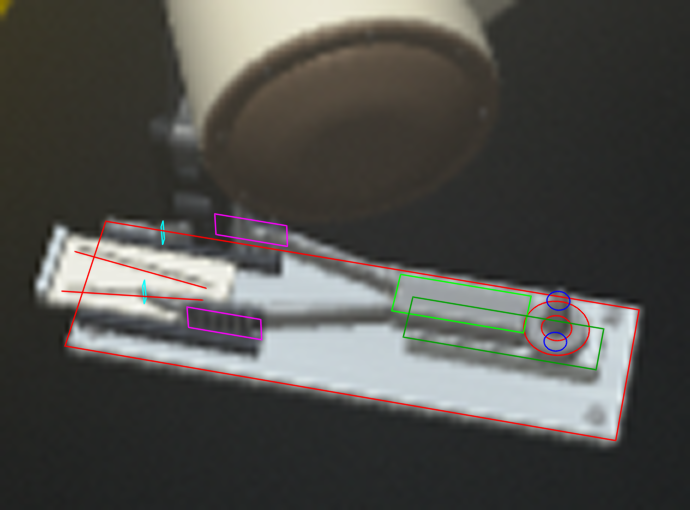

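View pics/o11t.png

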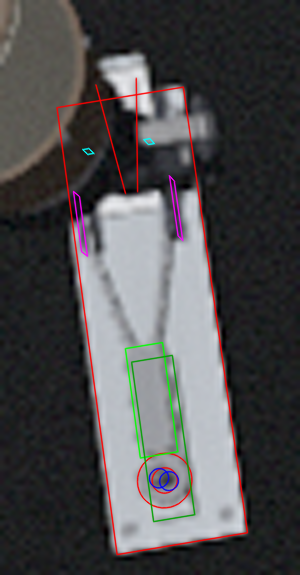

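```bash
python3 - <<'E'
from ring import *
C={n:robot.camera(n) for n in('top','side')}
def samp2(n,p,X,Y,z):
    im=cv2.imread(f'pics/{n}0.png').astype(float).mean(2);c,s=np.cos(p[2]),np.sin(p[2])
    W=np.c_[p[0]+c*X-s*Y,p[1]+s*X+c*Y,np.full(len(X),z)]
    return map_coordinates(im,np.array(proj(C[n],W))[:,::-1].T,order=1)
p=[471.3,201.5,.191]
t=np.arange(3,56,.5)
for n in C:
    best=[]
    for x0 in np.arange(135,155,.5):
        for sy in np.arange(-3.5,3.6,.25):
            v=0
            for sg in(1,-1):
                Y=sg*(3+t/8)
                v+=samp2(n,p,x0+t,sy+Y,14).mean()-.5*samp2(n,p,x0+t,sy+Y+3.,14).mean()-.5*samp2(n,p,x0+t,sy+Y-3.,14).mean()
            best.append((v,x0,sy))
    best.sort(); print(n,[tuple(np.round(b,2)) for b in best[:4]])
    # independent
    for sg in(1,-1):
        b=min((samp2(n,p,145+t,o+sg*(3+t/8),14).mean(),o) for o in np.arange(-5,5,.1)); print(sg,b)
E
```

```text
top [(np.float64(-62.49), np.float64(142.0), np.float64(0.75)), (np.float64(-62.33), np.float64(141.5), np.float64(0.75)), (np.float64(-62.31), np.float64(142.5), np.float64(0.75)), (np.float64(-61.86), np.float64(141.0), np.float64(0.75))]
1 (np.float64(184.13277317449237), np.float64(1.199999999999978))
-1 (np.float64(179.4300561204827), np.float64(0.19999999999998153))
side [(np.float64(-71.73), np.float64(142.0), np.float64(-1.5)), (np.float64(-71.62), np.float64(142.5), np.float64(-1.5)), (np.float64(-71.6), np.float64(141.5), np.float64(-1.5)), (np.float64(-71.34), np.float64(143.0), np.float64(-1.5))]
1 (np.float64(183.75850776300337), np.float64(-1.1000000000000139))
-1 (np.float64(179.47879758416144), np.float64(-1.900000000000011))
```

```bash
python3 -m pendant '[[0,0,30,0,0,0,62],[0,0,25,0,0,0,62],[0,0,10,0,0,0,62],[0,0,0,0,0,0,62]]'
python3 - <<'E'
from ov import *
o=robot.get_obs();p=o['tcp_pos'];print(np.round(p,1),np.round(o['force'],1),o['width'])
for n in('side','top'): shot(n,n+'12.png')
s=cv2.imread('pics/side12.png');t=cv2.imread('pics/top12.png')
cv2.imwrite('pics/z12.png',np.hstack([cv2.resize(s[230:300,215:285],None,fx=5.5,fy=5.5,interpolation=2),cv2.resize(t[170:240,175:245],None,fx=5.5,fy=5.5,interpolation=2)]))
E
```

```text
time: 15.42
tcp_pos: [598.7, 227.0, 200.8]
tool_rot: [0.3, -3.126, 0.001]
force: [0.0, -0.8, -0.1]
width: 0.728
[598.7 227.  200.8] [ 0.  -0.8 -0.1] 0.7279756664916963
```

View pics/z12.png

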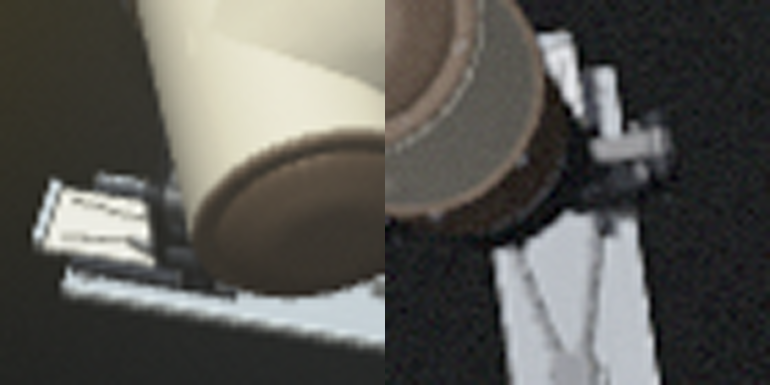

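```bash
python3 -m pendant '[[0,0,5,0,0,0,60],[0,0,4.5,0,0,0,54],[0,0,0,0,0,0,50],[0,0,0,0,0,0,46],[0,0,0,0,0,0,42],[0,0,0,0,0,0,38.5],[0,0,0,0,0,0,37],[0,0,0,0,0,0,37]]' 30
python3 - <<'E'
from ov import *
o=robot.get_obs();p=o['tcp_pos'];print(np.round(p,1),np.round(o['force'],1),np.round(o['torque'],2),o['width']*85.4)
for n in('side','top'): shot(n,n+'13.png')
s=cv2.imread('pics/side13.png');t=cv2.imread('pics/top13.png')
cv2.imwrite('pics/z13.png',np.hstack([cv2.resize(s[240:290,215:265],None,fx=8,fy=8,interpolation=2),cv2.resize(t[170:220,190:240],None,fx=8,fy=8,interpolation=2)]))
E
```

```text
time: 16.52
tcp_pos: [599.2, 227.2, 192.1]
tool_rot: [-0.3, 3.126, 0.001]
force: [2.7, -0.1, 1.5]
width: 0.434
[599.2 227.2 192.1] [ 2.7 -0.1  1.5] [-0.05 -0.62  0.07] 37.05115688465733
```

View pics/z13.png

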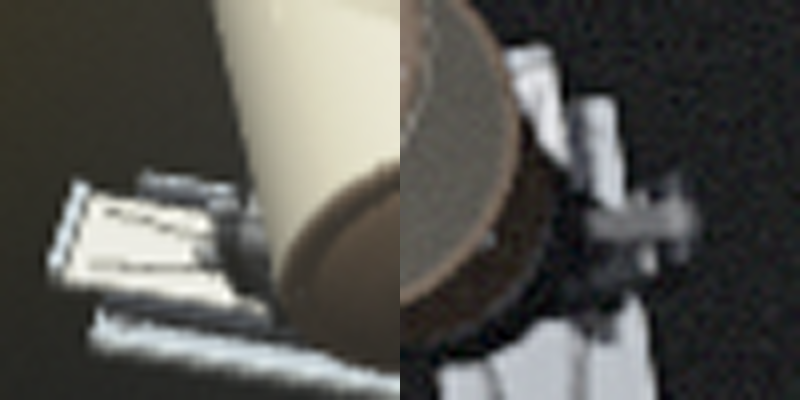

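```bash
cat > tipov.py <<'E'
from h import *
def tov(n,f,half,out,g=(471.3,202.1,.191),x0l=142.,lat=0.,win=(215,240,60,50),k=13,tx=165,draw=True,latl=0.):
    C=robot.camera(n); x0,y0,w,h=win
    im=cv2.resize(cv2.imread(f)[y0:y0+h,x0:x0+w],None,fx=k,fy=k,interpolation=2)
    im=cv2.convertScaleAbs(im,alpha=1.3,beta=0)
    c,s=np.cos(g[2]),np.sin(g[2])
    def pl(P,col,cl=True):
        P=np.array(P,float);W=np.c_[g[0]+c*P[:,0]-s*P[:,1],g[1]+s*P[:,0]+c*P[:,1],P[:,2]]
        uv=(proj(C,W)-[x0,y0]+.5)*k-.5; cv2.polylines(im,[np.round(uv*8).astype(np.int32)],cl,col,1,cv2.LINE_AA,3)
    for sg in(1,-1):
        if draw: 
            y=sg*half+lat
            pl([(tx,y-1.5,25),(tx,y+1.5,25),(tx,y+1.5,37),(tx,y-1.5,37)],(255,0,255))
            pl([(tx,y,25),(tx,y,14)],(0,200,0))
        pl([(x0l,sg*3+latl,14),(x0l+58,latl+sg*(3+58/8),14)],(0,0,255),False)
    cv2.imwrite(out,im)
E
python3 - <<'E'
from tipov import *
tov('side','pics/side13.png',7.5,'pics/o13.png',latl=-2.1,lat=-1.5,g=(471.3,202.1,.191))
E
```

```text
(no output)
```

View pics/o13.png

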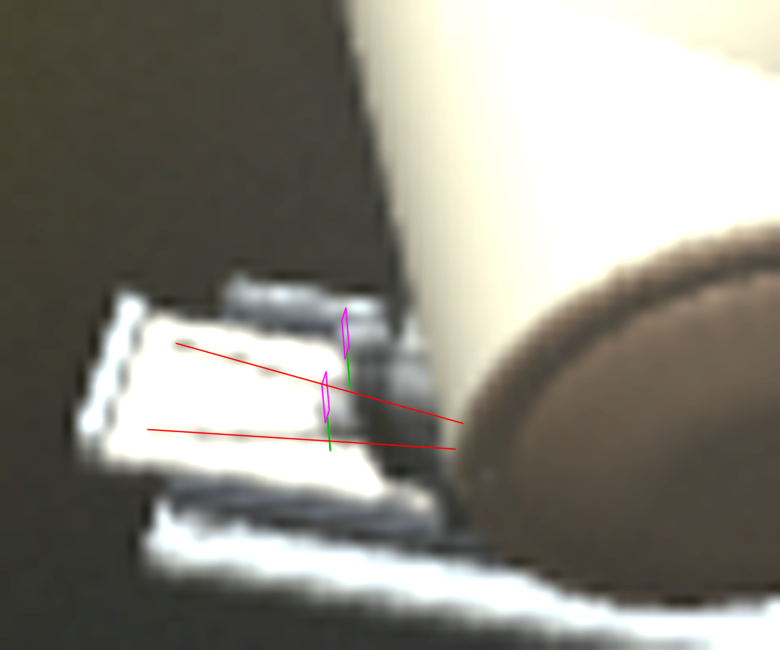

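```bash
python3 - <<'E'
from h import *
a=cv2.imread('pics/side13.png');b=cv2.imread('pics/side0.png')
x0,y0,w,h=235,255,24,24;k=16
f=lambda im:cv2.resize(im[y0:y0+h,x0:x0+w],None,fx=k,fy=k,interpolation=cv2.INTER_CUBIC)
m=f(a);C=robot.camera('side')
cv2.imwrite('pics/d13.png',np.hstack([m,f(cv2.absdiff(a,b))*2]))
E
```

```text
(no output)
```

View pics/d13.png

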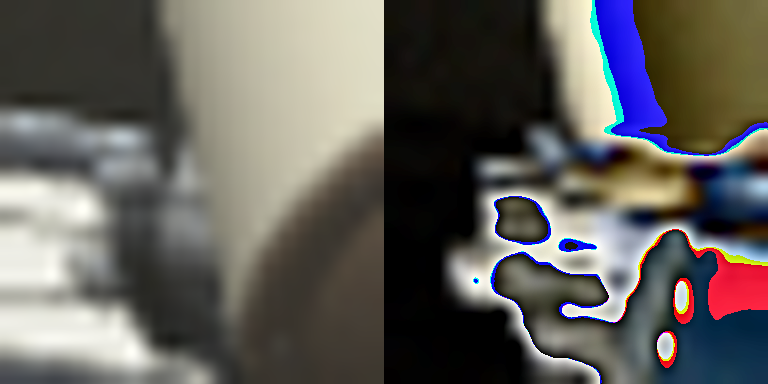

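The wrist hides the tips; I'll open, tilt the gripper back ~20° about the grasp point so the cameras see them.

```bash
python3 -m pendant '[[0,0,0,0,0,0,45],[0,0,0,0,0,0,58],[0,0,-4,0,0,0,58],[0,0,0,0,0,0,58]]'
python3 -m pendant '[[27,0,2.3,0,-0.1745,0,58],[27,0,2.3,0,-0.1745,0,58],[0,0,0,0,0,0,58],[0,0,0,0,0,0,58]]'
cat > st.py <<'E'
from mv import *
def st(g=(471.3,201.5,.191)):
    o=robot.get_obs();p=np.array(o['tcp_pos']);Rm=R.from_rotvec(o['tool_rot']).as_matrix()
    c,s=np.cos(g[2]),np.sin(g[2]);Rg=np.array([[c,s,0],[-s,c,0],[0,0,1]])
    q=Rg@(p+155*Rm[:,2]-[g[0],g[1],0])
    print('t',round(o['time'],2),'grasp pt in gauge',q.round(1),'zdir',(Rg@Rm[:,2]).round(3),'jaw',(Rg@Rm[:,1]).round(3),'F',np.round(o['force'],1),'w',round(o['width']*85.4,2))
E
python3 - <<'E'
from st import *
st()
for n in('side','top'): shot(n,n+'14.png')
s=cv2.imread('pics/side14.png');t=cv2.imread('pics/top14.png')
cv2.imwrite('pics/z14.png',np.hstack([cv2.resize(s[230:300,215:285],None,fx=5.5,fy=5.5,interpolation=2),cv2.resize(t[170:240,175:245],None,fx=5.5,fy=5.5,interpolation=2)]))
E
```

```text
time: 17.23
tcp_pos: [598.7, 227.0, 195.9]
tool_rot: [-0.299, 3.127, 0.0]
force: [-0.1, 0.1, -0.0]
width: 0.681
time: 17.73
tcp_pos: [578.7, 210.3, 200.8]
tool_rot: [-0.247, 2.871, -0.031]
force: [0.3, 1.3, 0.8]
width: 0.681
t 17.73 grasp pt in gauge [146.4 -19.1  51. ] zdir [ 0.254 -0.048 -0.966] jaw [ 0.025  0.999 -0.043] F [0.3 1.3 0.8] w 58.14
```

View pics/z14.png

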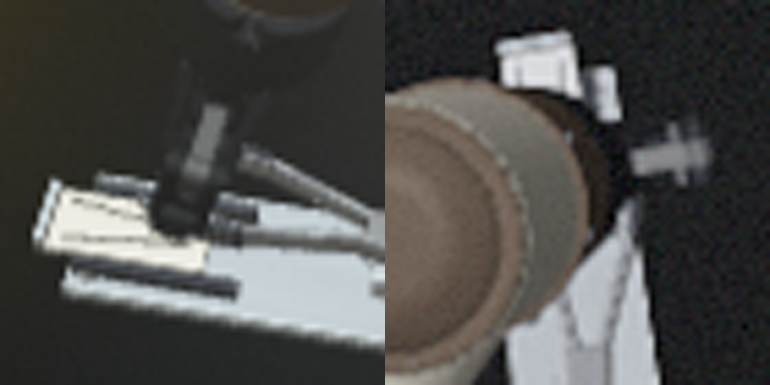

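```bash
python3 -m pendant '[[0,0,-20,0,0,0,58],[0,0,-30,0,0,0,58],[0,0,-30,0,0,0,58],[0,0,0,0,0,0,58]]'
python3 - <<'E'
from st import *
st(); print(np.round(robot.get_obs()['qpos'],3))
for n in('side','top'): shot(n,n+'15.png')
s=cv2.imread('pics/side15.png');t=cv2.imread('pics/top15.png')
cv2.imwrite('pics/z15.png',np.hstack([cv2.resize(s[210:320,215:325],None,fx=3.6,fy=3.6,interpolation=2),cv2.resize(t[170:280,165:275],None,fx=3.6,fy=3.6,interpolation=2)]))
E
```

```text
time: 18.32
tcp_pos: [558.2, 211.4, 280.7]
tool_rot: [-0.249, 2.865, -0.026]
force: [-0.5, 0.1, 0.9]
width: 0.678
t 18.32 grasp pt in gauge [127.3 -13.8 131.1] zdir [ 0.259 -0.045 -0.965] jaw [ 0.023  0.999 -0.04 ] F [-0.5  0.1  0.9] w 57.91
[ 0.654  0.409 -0.419  0.304 -0.548 -2.296]
```

View pics/z15.png

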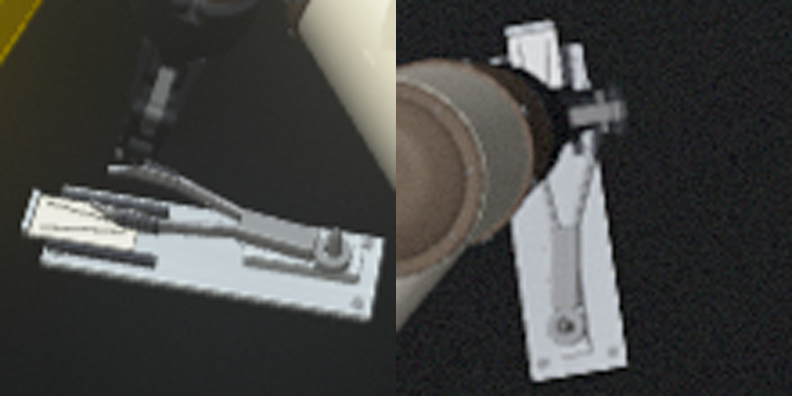

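The tilt ran into wrist joint limits and a finger swung the forceps sideways about the post; they're still on the post. Go back to vertical, and re-center them by straddling.

```bash
python3 - <<'E'
from st import *
g=(471.3,201.5,.191);c,s=np.cos(.191),np.sin(.191)
delta([g[0]+c*105,g[1]+s*105,280],.191+np.pi/2)
E
```

```text
t 18.43 tcp [557.6 210.5 277.7] shift in tool [-18.4   7.9   2.1] in target tool [-18.6   7.6  -2.3] turn [-0.046  0.257 -0.018] F [-1.1 -0.5  0.2] w 58.39
```

```bash
python3 -m pendant '[[0,0,0,-0.01,0.06,-0.004,58],[0,0,0,-0.01,0.06,-0.004,58],[0,0,0,-0.01,0.06,-0.004,58],[0,0,0,-0.01,0.06,-0.004,58],[0,0,0,-0.006,0.017,-0.002,58],[0,0,0,0,0,0,58]]'
python3 - <<'E'
from st import *
st();g=(471.3,201.5,.191);c,s=np.cos(.191),np.sin(.191)
delta([g[0]+c*130,g[1]+s*130,280],.191+np.pi/2)
print(np.round(robot.get_obs()['qpos'],3))
for n in('side','top'): shot(n,n+'16.png')
s=cv2.imread('pics/side16.png');t=cv2.imread('pics/top16.png')
cv2.imwrite('pics/z16.png',np.hstack([cv2.resize(s[210:320,215:325],None,fx=3.6,fy=3.6,interpolation=2),cv2.resize(t[170:280,165:275],None,fx=3.6,fy=3.6,interpolation=2)]))
E
```

```text
time: 19.18
tcp_pos: [557.5, 210.1, 276.8]
tool_rot: [0.298, -3.127, 0.002]
force: [-0.2, 0.3, 0.3]
width: 0.678
t 19.18 grasp pt in gauge [ 86.2  -8.2 121.8] zdir [-0.001 -0.001 -1.   ] jaw [ 0.001  1.    -0.001] F [-0.2  0.3  0.3] w 57.87
t 19.18 tcp [557.5 210.1 276.8] shift in tool [-43.7   8.   -3.2] in target tool [-43.7   8.   -3.2] turn [-0.001 -0.001 -0.001] F [-0.2  0.3  0.3] w 57.87
[ 6.320e-01  4.540e-01 -2.320e-01  1.000e-03 -8.860e-01 -2.013e+00]
```

View pics/z16.png

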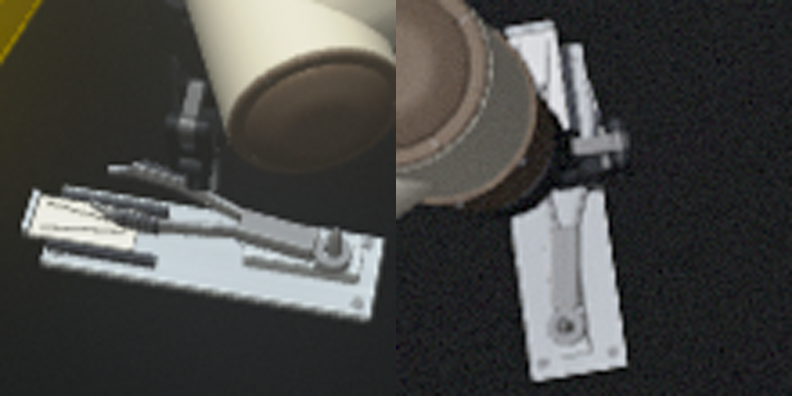

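```bash
python3 - <<'E'
from st import *
C=robot.camera('top');a=.191;c,s=np.cos(a),np.sin(a);Rg=np.array([[c,s],[-s,c]])
e=onz(C,(212.3,260.2),30)[:2];f=onz(C,(212.6,230),38)[:2]
print(np.round(e,1),np.round(f,1),Rg@(f-e),Rg@(e-[471.3,201.5]))
for q in('forceps','tip_left','tip_right','pad_left','pad_right','eye'):
  for n in('side','top'): print(n,q,[(np.round(x['uv'],1).tolist(),round(x['score'],2),(Rg@(onz(robot.camera(n),x['uv'],{'f':22,'t':25,'p':31,'e':22}[q[0]])[:2]-[471.3,201.5])).round(1).tolist()) for x in robot.pinpoint(n,q)[:2]])
E
```

```text
[472.3 203.1] [544.1 204.9] [ 70.76514857 -11.90532253] [1.31159524 1.38793814]
side forceps [([293.4, 279.0], 0.84, [33.7, 0.0])]
top forceps [([216.0, 259.5], 0.69, [2.1, -6.4]), ([211.9, 241.1], 0.6, [47.8, -2.7])]
side tip_left [([237.9, 264.1], 0.58, [174.9, -14.2])]
top tip_left []
side tip_right [([243.8, 259.3], 0.64, [164.3, -31.4])]
top tip_right [([218.9, 191.6], 0.58, [165.7, -37.0])]
side pad_left [([254.0, 274.7], 0.74, [127.7, 12.9]), ([284.1, 275.8], 0.3, [56.3, 1.6])]
top pad_left []
side pad_right [([244.4, 178.3], 0.71, [230.9, -305.7])]
top pad_right [([217.6, 207.1], 0.42, [126.7, -29.2])]
side eye [([306.2, 278.7], 0.69, [3.6, -7.0])]
top eye [([335.7, 149.5], 0.74, [225.0, -340.8]), ([209.2, 259.0], 0.63, [6.0, 9.7])]
```

```bash
python3 -m pendant '[[-22,-6,0,0,0,0,80],[-22,-6,0,0,0,0,80],[0,0,0,0,0,0,80],[0,0,0,0,0,0,80],[0,0,25,0,0,0,80],[0,0,25,0,0,0,80],[0,0,10,0,0,0,80],[0,0,0,0,0,0,80]]'
python3 - <<'E'
from st import *
st()
for n in('side','top'): shot(n,n+'17.png')
s=cv2.imread('pics/side17.png');t=cv2.imread('pics/top17.png')
cv2.imwrite('pics/z17.png',np.hstack([cv2.resize(s[210:320,215:325],None,fx=3.6,fy=3.6,interpolation=2),cv2.resize(t[170:280,165:275],None,fx=3.6,fy=3.6,interpolation=2)]))
E
```

```text
time: 21.58
tcp_pos: [602.5, 206.7, 217.5]
tool_rot: [0.3, -3.126, 0.003]
force: [-0.5, -0.2, 0.2]
width: 0.938
t 21.57 grasp pt in gauge [129.7 -20.1  62.5] zdir [-0.001 -0.002 -1.   ] jaw [-0.     1.    -0.002] F [-0.5 -0.2  0.2] w 80.13
```

View pics/z17.png

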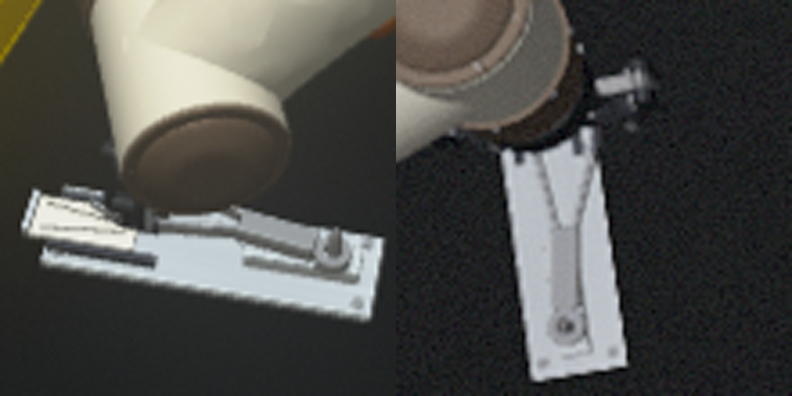

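```bash
python3 -m pendant '[[0,0,13,0,0,0,80],[0,0,12,0,0,0,80],[0,0,0,0,0,0,70],[0,0,0,0,0,0,60],[0,0,0,0,0,0,55],[0,0,0,0,0,0,55]]' 20
python3 - <<'E'
from st import *
st()
for n in('side','top'): shot(n,n+'18.png')
s=cv2.imread('pics/side18.png');t=cv2.imread('pics/top18.png')
cv2.imwrite('pics/z18.png',np.hstack([cv2.resize(s[210:320,215:325],None,fx=3.6,fy=3.6,interpolation=2),cv2.resize(t[170:280,165:275],None,fx=3.6,fy=3.6,interpolation=2)]))
E
```

```text
time: 22.42
tcp_pos: [603.0, 206.7, 193.2]
tool_rot: [-0.299, 3.126, -0.001]
force: [-0.2, 0.7, 0.5]
width: 0.645
t 22.43 grasp pt in gauge [130.5 -19.9  38.2] zdir [ 0.001 -0.001 -1.   ] jaw [ 0.     1.    -0.001] F [-0.2  0.7  0.5] w 55.1
```

View pics/z18.png

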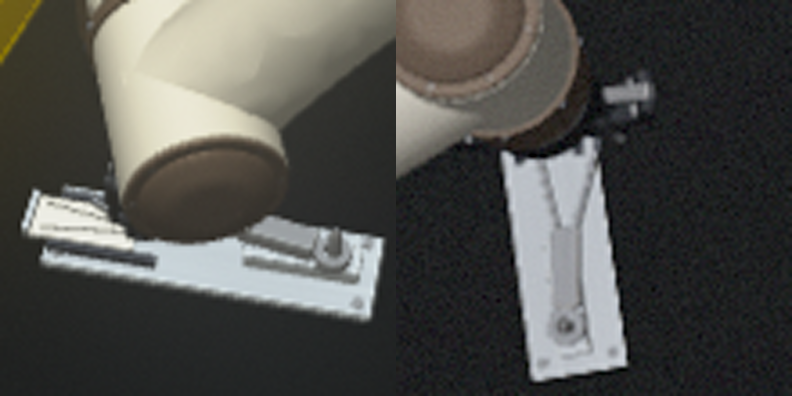

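```bash
python3 -m pendant '[[0,2,0,0,0,0,55],[0,3,0,0,0,0,55],[0,3,0,0,0,0,55],[0,3,0,0,0,0,55],[0,3,0,0,0,0,55],[0,3,0,0,0,0,55],[0,3,0,0,0,0,55],[0,0.8,0,0,0,0,52]]'
python3 -m pendant '[[0,0,0,0,0,0,50],[0,0,1,0,0,0,47],[0,0,0,0,0,0,44],[0,0,0,0,0,0,41],[0,0,0,0,0,0,38],[0,0,0,0,0,0,35],[0,0,0,0,0,0,35],[0,0,0,0,0,0,35]]' 30
python3 - <<'E'
from st import *
st()
for n in('side','top'): shot(n,n+'19.png')
s=cv2.imread('pics/side19.png');t=cv2.imread('pics/top19.png')
cv2.imwrite('pics/z19.png',np.hstack([cv2.resize(s[210:320,215:325],None,fx=3.6,fy=3.6,interpolation=2),cv2.resize(t[170:280,165:275],None,fx=3.6,fy=3.6,interpolation=2)]))
E
```

```text
time: 23.52
tcp_pos: [599.0, 227.2, 192.9]
tool_rot: [-0.299, 3.127, -0.001]
force: [0.0, -0.4, -0.0]
width: 0.608
time: 24.52
tcp_pos: [599.1, 227.1, 192.0]
tool_rot: [-0.299, 3.127, -0.001]
force: [2.7, 0.4, 1.0]
width: 0.409
t 24.52 grasp pt in gauge [130.4   0.8  37. ] zdir [ 0.001 -0.001 -1.   ] jaw [ 0.     1.    -0.001] F [2.7 0.4 1. ] w 34.92
```

View pics/z19.png

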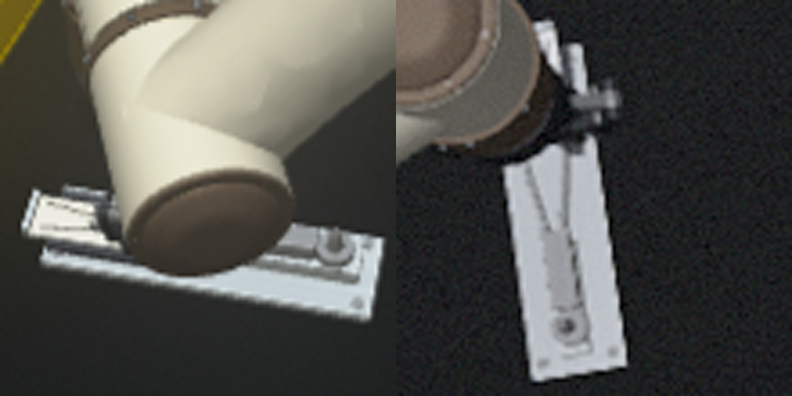

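```bash
cat > tz.py <<'E'
from h import *
def tz(f,out,half,lat,g=(471.3,201.5,.191),win=(228,250,30,30),k=13,tx=164,x0l=142.,latl=-1.5,n='side'):
    C=robot.camera(n); x0,y0,w,h=win
    im=cv2.resize(cv2.imread(f)[y0:y0+h,x0:x0+w],None,fx=k,fy=k,interpolation=cv2.INTER_CUBIC); raw=im.copy()
    c,s=np.cos(g[2]),np.sin(g[2])
    def pl(P,col,cl=True):
        P=np.array(P,float);W=np.c_[g[0]+c*P[:,0]-s*P[:,1],g[1]+s*P[:,0]+c*P[:,1],P[:,2]]
        uv=(proj(C,W)-[x0,y0]+.5)*k-.5; cv2.polylines(im,[np.round(uv*8).astype(np.int32)],cl,col,1,cv2.LINE_AA,3)
    for sg in(1,-1):
        y=sg*half+lat
        pl([(tx,y-1.5,25),(tx,y+1.5,25),(tx,y+1.5,37),(tx,y-1.5,37)],(255,0,255))
        pl([(x0l,sg*3+latl,14),(x0l+58,latl+sg*(3+58/8),14)],(0,0,255),False)
    cv2.imwrite(out,np.hstack([raw,im]))
E
python3 - <<'E'
from tz import *
tz('pics/side19.png','pics/q19.png',5.9,-1.5)
E
```

```text
(no output)
```

View pics/q19.png

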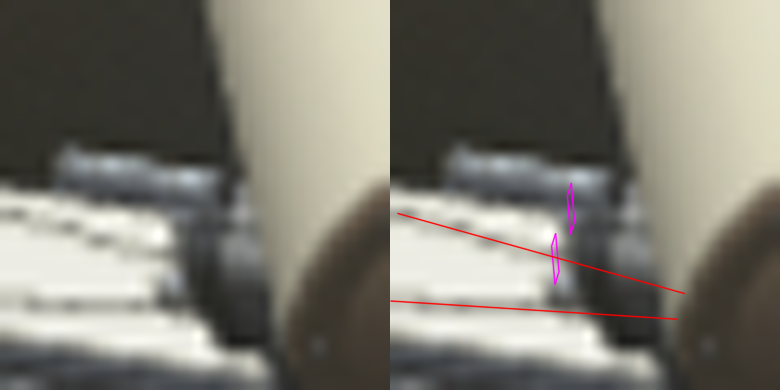

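```bash
python3 - <<'E'
from ring import *
C={n:robot.camera(n) for n in('top','side')}
g=(471.3,201.5,.191);c,s=np.cos(g[2]),np.sin(g[2])
def S(im,n,X,Y,z):
    W=np.c_[g[0]+c*X-s*Y,g[1]+s*X+c*Y,np.full(len(X),z)]
    return map_coordinates(im,np.array(proj(C[n],W))[:,::-1].T,order=1)
for n in C:
    for f in('19','11','0'):
        im=cv2.imread(f'pics/{n}{f}.png').astype(float).mean(2)
        Y=np.arange(-18,18.1,1.5)
        for xs in((18,35),(40,58)):
            X=np.arange(*xs,1.)
            print(n,f,xs,[int(S(im,n,X,np.full(len(X),y),38).mean()) for y in Y])
print(list(Y))
E
```

```text
top 19 (18, 35) [193, 193, 185, 159, 131, 104, 112, 141, 154, 159, 159, 157, 156, 156, 157, 158, 159, 162, 170, 182, 188, 190, 190, 190, 191]
top 19 (40, 58) [192, 192, 183, 160, 137, 111, 113, 139, 153, 159, 157, 156, 156, 157, 158, 158, 160, 162, 170, 182, 189, 191, 190, 190, 191]
top 11 (18, 35) [193, 193, 184, 158, 148, 137, 124, 131, 144, 156, 159, 158, 157, 157, 157, 158, 158, 160, 164, 174, 185, 189, 191, 191, 191]
top 11 (40, 58) [192, 192, 183, 160, 152, 144, 130, 134, 145, 156, 159, 157, 156, 156, 157, 158, 157, 160, 165, 173, 184, 189, 191, 191, 191]
top 0 (18, 35) [193, 193, 182, 155, 150, 173, 191, 199, 198, 196, 195, 196, 196, 196, 197, 197, 197, 192, 189, 189, 190, 190, 190, 190, 191]
top 0 (40, 58) [192, 192, 182, 158, 153, 173, 190, 198, 197, 195, 195, 196, 197, 196, 196, 197, 196, 192, 190, 189, 190, 190, 190, 191, 190]
side 19 (18, 35) [46, 46, 47, 52, 73, 105, 127, 137, 142, 145, 148, 152, 155, 157, 161, 159, 143, 120, 102, 92, 88, 93, 116, 157, 183]
side 19 (40, 58) [58, 57, 57, 56, 56, 55, 55, 54, 53, 53, 52, 51, 51, 51, 50, 50, 50, 50, 50, 51, 53, 55, 62, 72, 8
[... 296 characters left out ...]
, 41, 52, 90, 148, 187, 203, 210, 211, 211, 208, 209, 213, 215, 215, 214, 213, 214, 214, 214, 215, 215, 215, 207]
side 0 (40, 58) [41, 41, 42, 52, 94, 149, 185, 202, 209, 210, 210, 208, 210, 213, 215, 215, 213, 213, 213, 214, 214, 213, 214, 214, 209]
[np.float64(-18.0), np.float64(-16.5), np.float64(-15.0), np.float64(-13.5), np.float64(-12.0), np.float64(-10.5), np.float64(-9.0), np.float64(-7.5), np.float64(-6.0), np.float64(-4.5), np.float64(-3.0), np.float64(-1.5), np.float64(0.0), np.float64(1.5), np.float64(3.0), np.float64(4.5), np.float64(6.0), np.float64(7.5), np.float64(9.0), np.float64(10.5), np.float64(12.0), np.float64(13.5), np.float64(15.0), np.float64(16.5), np.float64(18.0)]
```

```bash
python3 -m pendant '[[0,-0.8,0,0,0,0,35],[0,-0.7,0,0,0,0,35],[0,0,0,0,0,0,35],[0,0,0,0,0,0,35]]'
python3 - <<'E'
from st import *
st()
acc={}
for n in('side','top'):
    acc[n]=np.mean([shot(n)['color'].astype(float) for _ in range(6)],0); cv2.imwrite(f'pics/{n}20.png',acc[n].astype(np.uint8))
from tz import tz
tz('pics/side20.png','pics/q20.png',6.0,-1.5)
from ring import *
C={n:robot.camera(n) for n in('top',)}
g=(471.3,201.5,.191);c,s=np.cos(g[2]),np.sin(g[2])
def S(im,n,X,Y,z):
    W=np.c_[g[0]+c*X-s*Y,g[1]+s*X+c*Y,np.full(len(X),z)]
    return map_coordinates(im,np.array(proj(C[n],W))[:,::-1].T,order=1)
Y=np.arange(-13.5,14,1.5)
for xs in((18,35),(40,58)):
    X=np.arange(*xs,1.); print(xs,[int(S(acc['top'].mean(2),'top',X,np.full(len(X),y),38).mean()) for y in Y])
E
```

```text
time: 25.28
tcp_pos: [599.1, 225.7, 191.7]
tool_rot: [0.298, -3.127, 0.001]
force: [-0.1, 2.6, 1.4]
width: 0.412
t 25.27 grasp pt in gauge [130.1  -0.6  36.7] zdir [-0.    -0.001 -1.   ] jaw [ 0.001  1.    -0.001] F [-0.1  2.6  1.4] w 35.17
(18, 35) [157, 119, 91, 114, 145, 157, 159, 157, 157, 156, 157, 158, 158, 160, 164, 174, 185, 189, 191]
(40, 58) [158, 119, 92, 115, 146, 158, 159, 157, 156, 156, 157, 158, 158, 161, 166, 176, 185, 190, 191]
```

View pics/q20.png

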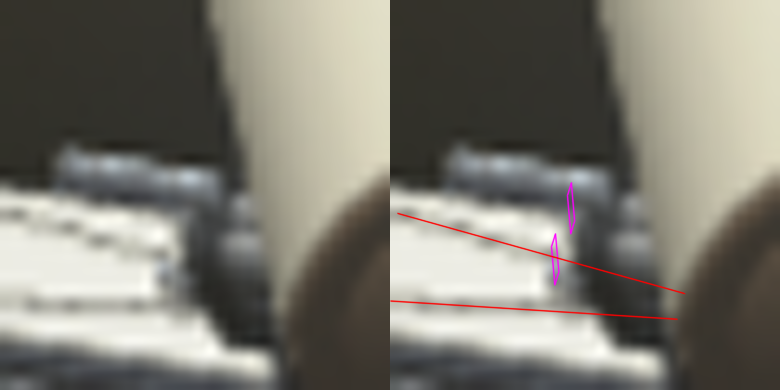

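```bash
python3 - <<'E'
from tz import *
tz('pics/side10.png','pics/q10.png',15,0.87,tx=164.5,win=(228,250,30,30))
a=cv2.imread('pics/side20.png').astype(int).mean(2);b=cv2.imread('pics/side0.png').astype(int).mean(2)
print('now');print(a[264:277,234:252].astype(int));print('bg');print(b[264:277,234:252].astype(int))
E
```

```text
now
[[ 83  80  81  87  88  98 112 114 134 129 115  64  70 120 138 152 163 171]
 [137  91  96  69  72  74  83  81  88  88  96  83 140 135 137 149 160 169]
 [221 217 217 215 178 172 137 123 110  72  69  82 121 129 133 145 158 167]
 [200 231 233 233 227 227 222 165  97  72  65  76 105 103 127 142 155 166]
 [195 152 170 203 206 231 233 175  83  68  71 118 149 150 127 139 152 159]
 [227 218 220 192 191 175 150 182  83  57  61  97 117 125 120 136 151 136]
 [233 233 233 226 226 221 178 148  66  48  50  70  84  90 100 131 145 104]
 [233 233 233 233 233 233 137 131  93  49  42  51  61  65  79 126 123  79]
 [233 233 233 233 233 233 167 127  84  46  40  42  52  53  57 121  93  66]
 [167 172 173 173 150 170 151 137 111  76  44  40  47  58  67 119  82  58]
 [220 221 221 221 217 220 221 182 173 173  71  39  42  46  50  85  66  54]
 [233 233 233 233 233 233 233 226 226 226 137  55  41  48  47  75  59  52]
 [170 200 218 232 234 233 233 233 233 233 222 103  69  57  46  56  62  54]]
bg
[[ 81  77  78  84  87  96 111 112 133 127 124 132 155 150 190 154 140 104]
 [136  89  94  66  69  71  82  78  80  85 
[... 158 characters left out ...]
136  90  94  67  69  72]
 [194 151 169 202 205 231 233 233 233 233 228 227 222 216 217 215 177 171]
 [227 218 220 192 191 175 149 200 230 233 233 233 233 233 233 233 227 226]
 [233 233 233 227 226 221 217 194 150 169 172 203 231 233 233 233 233 233]
 [233 233 233 233 233 233 233 227 218 220 183 189 153 147 201 231 233 233]
 [233 233 233 233 233 233 233 232 233 233 227 227 217 217 194 172 199 231]
 [168 172 174 173 150 171 173 174 202 206 206 205 205 231 227 221 225 232]
 [220 221 221 221 217 220 221 182 186 191 191 191 157 170 173 203 231 233]
 [233 233 233 233 233 233 233 227 225 227 227 226 222 221 221 226 232 233]
 [170 199 217 233 234 233 233 233 233 233 233 233 233 233 233 233 233 233]]
```

View pics/q10.png

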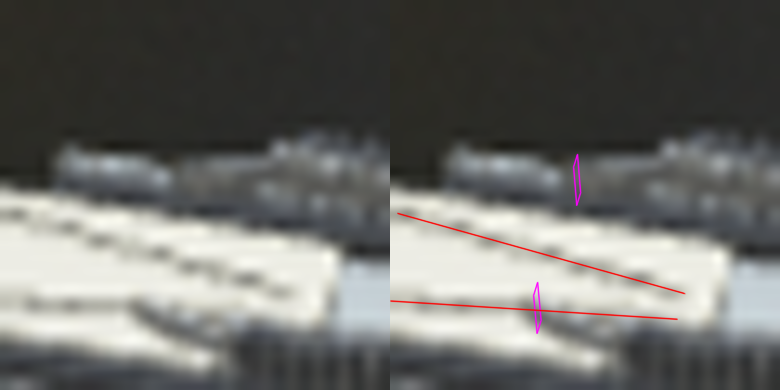

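Opening/closing makes the fingertips swing ~1.7 mm vertically, which drags the pads down (tips droop, Fz>0). Reopen to let the head settle, then close while raising the tool in step.

```bash
python3 -m pendant '[[0,0,0,0,0,0,40],[0,0,0,0,0,0,46],[0,0,0,0,0,0,51],[0,0,0,0,0,0,51],[0,0,0,0,0,0,51]]'
python3 - <<'E'
from st import *
from tz import tz
st()
for n in('side','top'): shot(n,n+'21.png')
tz('pics/side21.png','pics/q21.png',15,-1.5)
for f in('10','21'):
    a=cv2.imread(f'pics/side{f}.png').astype(int).mean(2);print(f);print(a[260:280,236:250].astype(int))
b=cv2.imread('pics/side0.png').astype(int).mean(2);print('bg');print(b[260:280,236:250].astype(int))
E
```

```text
time: 26.65
tcp_pos: [599.2, 225.4, 191.7]
tool_rot: [0.299, -3.127, 0.002]
force: [-0.0, 0.5, -0.9]
width: 0.597
t 26.65 grasp pt in gauge [130.1  -1.   36.7] zdir [-0.    -0.001 -1.   ] jaw [ 0.     1.    -0.001] F [-0.   0.5 -0.9] w 51.01
10
[[ 42  41  40  41  41  40  41  42  41  42  41  41  43  60]
 [ 41  41  41  42  41  41  40  41  39  41  41  41  61 141]
 [179 153 141 104  64  63  83  85 109 115 118 113 113 104]
 [126 126 123 131 155  96 102 100 104 108  92  87  85  85]
 [ 79  85  85  97 111  89  87  95  85  85  80  93 128 112]
 [ 94  67  70  71  82  79  80  83  79  78  79  83 101 109]
 [217 215 177 173 135  89  94  67  70  71  82  78  79  85]
 [233 233 227 227 221 217 217 216 176 171 136  90  95  67]
 [170 202 205 231 233 233 233 233 227 227 222 216 218 215]
 [220 192 191 175 149 200 231 233 233 233 233 233 233 232]
 [233 227 226 221 217 194 151 169 173 203 231 233 233 233]
 [233 233 233 233 233 227 218 221 182 190 153 146 200 231]
 [233 233 219 223 232 233 233 233 227 226 218 217 194 172]
 [172 173 133 161 194 176 202 206 205 205 205 231 227 221]
 [221 221 159 108 125 137 172
[... 1993 characters left out ...]
2 205 231 233 233 233 233 228 227 222 216 217 215]
 [220 192 191 175 149 200 230 233 233 233 233 233 233 233]
 [233 227 226 221 217 194 150 169 172 203 231 233 233 233]
 [233 233 233 233 233 227 218 220 183 189 153 147 201 231]
 [233 233 233 233 233 232 233 233 227 227 217 217 194 172]
 [174 173 150 171 173 174 202 206 206 205 205 231 227 221]
 [221 221 217 220 221 182 186 191 191 191 157 170 173 203]
 [233 233 233 233 233 227 225 227 227 226 222 221 221 226]
 [217 233 234 233 233 233 233 233 233 233 233 233 233 233]
 [130 145 141 153 171 200 217 233 233 233 233 233 233 233]
 [ 78  79  74  84  97 116 128 146 139 153 174 198 217 233]
 [ 61  68  70  81  78  77  79  80  74  84  98 114 128 146]]
```

View pics/q21.png

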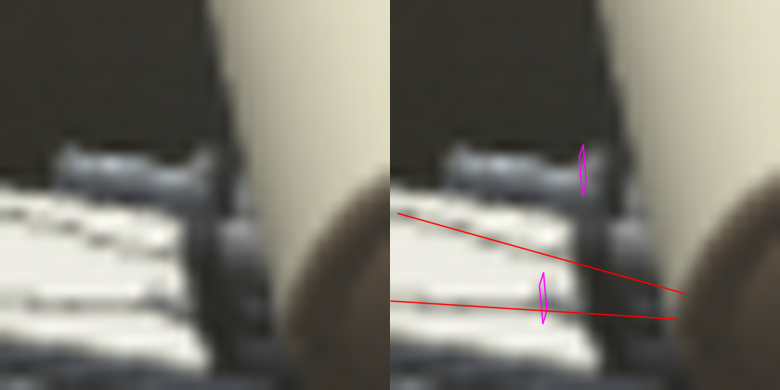

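```bash
python3 - <<'E'
from tz import *
C=robot.camera('side');g=(471.3,201.5,.191);c,s=np.cos(g[2]),np.sin(g[2])
def P(x,y,z): return proj(C,[[g[0]+c*x-s*y,g[1]+s*x+c*y,z]])[0]
print('10 pred L',P(165.5,15.87,27.5),'R',P(165.5,-14.13,27.5))
b=P(165,0,27.5);print('d/dx',P(166,0,27.5)-b,'d/dy',P(165,1,27.5)-b,'d/dz',P(165,0,28.5)-b)
print(P(165,4.4,27.5),P(165,-7.4,27.5))
E
```

```text
10 pred L [238.51400559 273.97445542] R [241.57013745 264.13379357]
d/dx [-0.39893061 -0.06690884] d/dy [-0.10172526  0.32790843] d/dz [-0.02114034 -0.24378965]
[239.89380309 270.20887554] [241.09164895 266.34765416]
```

```bash
python3 -m pendant '[[0,0,0,0,0,0,48.5],[0,0,-0.3,0,0,0,46],[0,0,-0.3,0,0,0,44],[0,0,-0.3,0,0,0,42],[0,0,-0.3,0,0,0,40],[0,0,-0.3,0,0,0,38],[0,0,-0.3,0,0,0,36],[0,0,-0.1,0,0,0,35]]'
python3 -m pendant '[[0,0,0,0,0,0,35],[0,0,0,0,0,0,35]]'
python3 - <<'E'
from st import *
from tz import tz
st()
for n in('side','top'): shot(n,n+'22.png')
tz('pics/side22.png','pics/q22.png',6,-1.5,tx=165)
a=cv2.imread(f'pics/side22.png').astype(int).mean(2);print(a[262:276,237:247].astype(int))
b=cv2.imread('pics/side0.png').astype(int).mean(2);print('bg');print(b[262:276,237:247].astype(int))
E
```

```text
time: 27.85
tcp_pos: [599.6, 225.8, 193.9]
tool_rot: [-0.299, 3.126, -0.0]
force: [3.7, 1.8, -0.7]
width: 0.409
time: 28.1
tcp_pos: [599.6, 225.8, 193.9]
tool_rot: [-0.299, 3.126, -0.001]
force: [3.8, 1.5, -1.1]
width: 0.415
t 28.1 grasp pt in gauge [130.8  -0.6  38.9] zdir [ 0.001 -0.    -1.   ] jaw [ 0.  1. -0.] F [ 3.8  1.5 -1.1] w 35.44
[[154 142 106  68  60  50  48  49  49  69]
 [127 125 133 156 160 192 156 114  59 114]
 [ 87  88  98 112 115 135 146 133  88 127]
 [ 69  72  74  84 107 102  98  96 104 154]
 [216 178 174 137 111  84  68  67  84 118]
 [233 228 227 222 189  95  78  79 125 137]
 [203 205 231 233 172  81  65  67 119 129]
 [192 192 175 180 150  70  52  52  90  97]
 [227 227 222 122 136  63  44  45  67  73]
 [233 233 233 153 130  69  44  40  49  55]
 [233 233 234 224 220 157  64  40  43  52]
 [173 150 171 173 173 184  96  46  40  46]
 [221 218 221 222 183 188 175  72  40  43]
 [233 233 233 233 227 226 227 137  56  41]]
bg
[[153 140 104  63  55  42  40  40  41  41]
 [126 124 131 155 158 190 154 141 105  64]
 [ 84  87  96 111 112 133 127 124 132 155]
 [ 66  69  71  82  78  80  85  86  96 111]
 [216 177 172 136  91  94  66  69  71  81]
 [233 227 226 222 217 217 216 177 171 136]
 [202 205 231 233 233 233 233 228 227 222]
 [192 191 175 149 200 230 233 233 233 233]
 [227 226 221 217 194 150 169 172 203 231]
 [233 233 233 233 227 218 220 183 189 153]
 [233 233 233 233 232 233 233 227 227 217]
 [173 150 171 173 174 202 206 206 205 205]
 [221 217 220 221 182 186 191 191 191 157]
 [233 233 233 233 227 225 227 227 226 222]]
```

View pics/q22.png

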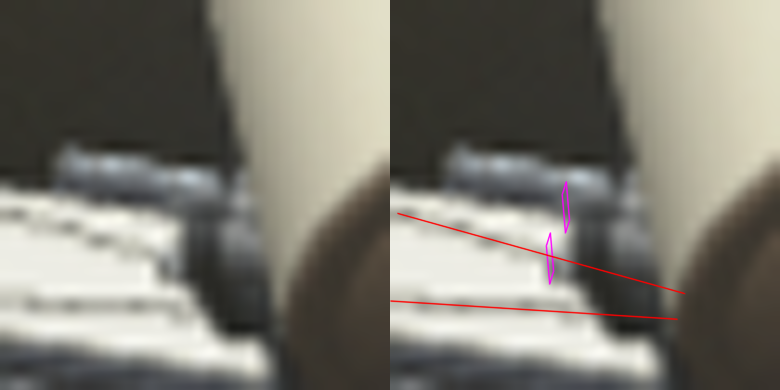

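```bash
python3 - <<'E'
from h import *
rows=[]
for f in('11','20','21','22'):
    a=cv2.imread(f'pics/side{f}.png')[262:294,280:318]; rows.append(cv2.resize(a,None,fx=10,fy=9,interpolation=2))
cv2.imwrite('pics/h22.png',np.vstack([np.hstack(rows[:2]),np.hstack(rows[2:])]))
E
```

```text
(no output)
```

View pics/h22.png

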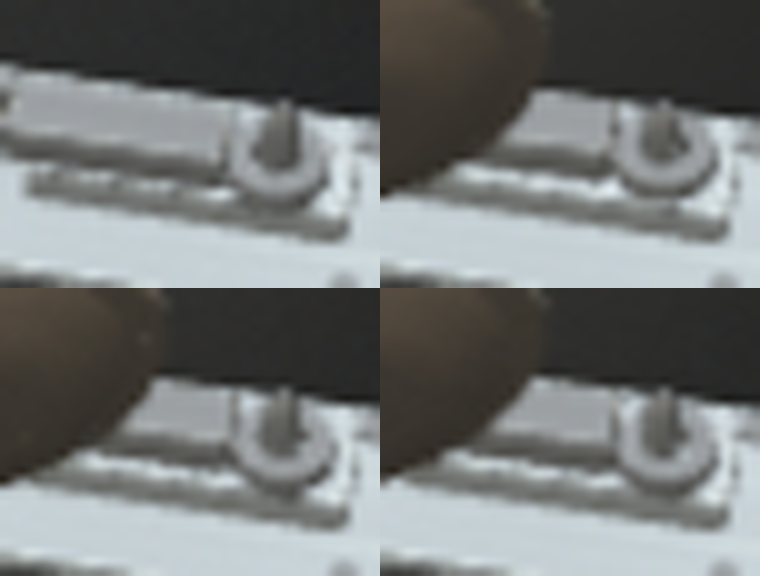

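```bash
python3 - <<'E'
from h import *
for f in('11','20','21','22'):
    a=cv2.imread(f'pics/side{f}.png').astype(int).mean(2); print(f);print(a[272:287,302:314].astype(int))
E
```

```text
11
[[ 42  41  41  41  40  40  38  40  38  40  39  37]
 [170 148 144 106  75  73 108  54  40  39  38  40]
 [172 163 197 193 165 119 119  96 141 107  75  57]
 [165 161 191 177 137 115 108  92 174 193 190 187]
 [151 152 167 162 115 101  98  83 160 181 211 214]
 [139 156 162 142 100  94  91  78 152 160 191 213]
 [121 156 161 101  93  91  87  79 142 157 179 190]
 [115 155 161 105  94  89  85  77 135 156 155 203]
 [ 91 156 161 161 111  90  82 104 150 158 145 213]
 [104 137 159 164 149 131 143 148 155 152 121 208]
 [107 101 128 153 159 155 158 159 143 118 107 208]
 [204 147 103 108 125 128 128 112  96 105 190 213]
 [141 115  91  94  93  93  92  81  78 159 213 217]
 [109 112 109  96 101  92  90  96 121 162 195 219]
 [111 112 113 110 111 109 110 112 119 129 138 151]]
20
[[ 54  44  43  43  42  42  42  41  41  41  41  41]
 [147 121 142 107  75  74 109  54  41  41  40  40]
 [162 143 195 175 135 114 119 111 112  93  74  57]
 [159 130 170 169 126 113 109  98 146 146 164 185]
 [156 103 156 161 116 101  98  83 142 155 164 210]
 [162 132 158 151  98  94  91  79 102 152 157 191]
 [141 138 158 151 100 
[... 1275 characters left out ...]
107  76  73 110  55  41  40  41  40]
 [165 160 161 189 157 117 119  97 130 107  75  57]
 [160 154 198 194 137 114 109  93 152 159 186 188]
 [161 127 186 172 117 101  98  83 152 161 181 212]
 [162 115 161 161 115  97  90  79 122 154 161 192]
 [158 113 156 161 106  93  88  79  94 147 157 187]
 [122 120 157 161 114  92  86 102 135 154 157 155]
 [ 91  97 156 161 138 106  84 121 174 160 159 142]
 [ 80  82 133 158 156 149 145 152 164 158 140 117]
 [131 136 106 116 142 154 158 160 145 136  96 159]
 [208 203 147  97 102 109 112 112 100  93 128 201]
 [141 139 138 121  93  87  83  82  78 129 197 216]
 [110 112 120 119 112 109  98  96 122 155 195 220]
 [112 112 113 113 114 114 112 112 120 128 139 151]]
```

```bash
python3 - <<'E'
from ring import *
C={n:robot.camera(n) for n in('top',)}
g=(471.3,201.5,.191);c,s=np.cos(g[2]),np.sin(g[2])
def S(im,n,X,Y,z):
    W=np.c_[g[0]+c*X-s*Y,g[1]+s*X+c*Y,np.full(len(X),z)]
    return map_coordinates(im,np.array(proj(C[n],W))[:,::-1].T,order=1)
Y=np.arange(-14,16,.1)
for f in('10','11','21','22'):
    im=cv2.imread(f'pics/top{f}.png').astype(float).mean(2)
    for xs in((16,28),(28,40),(40,52),(52,62)):
        X=np.arange(*xs,.5); v=np.array([S(im,'top',X,np.full(len(X),y),38).mean() for y in Y])
        m=Y>3; L=Y[m][np.argmax(np.gradient(v[m]))]; Rr=Y[Y<-2][np.argmax(np.gradient(v[Y<-2]))]
        l174=Y[m][np.argmin(abs(v[m]-174))]; r=Y[(Y<-3)&(Y>-9)]; vr=v[(Y<-3)&(Y>-9)]
        print(f,xs,'L174',round(l174,1),'R135',round(r[np.argmin(abs(vr-140))],1),'ctr',round((l174+r[np.argmin(abs(vr-140))])/2,2))
E
```

```text
10 (16, 28) L174 3.1 R135 -6.5 ctr -1.7
10 (28, 40) L174 15.9 R135 -8.9 ctr 3.5
10 (40, 52) L174 12.0 R135 -3.0 ctr 4.5
10 (52, 62) L174 5.4 R135 -3.0 ctr 1.2
11 (16, 28) L174 10.6 R135 -6.5 ctr 2.05
11 (28, 40) L174 10.4 R135 -6.2 ctr 2.1
11 (40, 52) L174 10.0 R135 -6.7 ctr 1.65
11 (52, 62) L174 11.2 R135 -6.5 ctr 2.35
21 (16, 28) L174 8.9 R135 -8.3 ctr 0.3
21 (28, 40) L174 9.1 R135 -8.3 ctr 0.4
21 (40, 52) L174 7.6 R135 -8.2 ctr -0.3
21 (52, 62) L174 9.1 R135 -8.9 ctr 0.1
22 (16, 28) L174 8.3 R135 -7.7 ctr 0.3
22 (28, 40) L174 9.5 R135 -8.3 ctr 0.6
22 (40, 52) L174 8.9 R135 -7.9 ctr 0.5
22 (52, 62) L174 8.6 R135 -7.9 ctr 0.35
```

Ring seated, tip centre agrees with line centre (≈ −0.55 mm in both cameras). Trim the gap slightly.

```bash
python3 -m pendant '[[0,0,0,0,0,0,34.6],[0,0,0,0,0,0,34.6],[0,0,0,0,0,0,34.6]]'
python3 - <<'E'
from st import *
from tz import tz
st()
for n in('side','top'): shot(n,n+'23.png')
a=cv2.imread(f'pics/side23.png').astype(int).mean(2);print(a[262:276,237:247].astype(int))
print([round(robot.get_obs()['width']*85.4,2)])
for n in('side','top'):
    for q in('tip_left','tip_right','line_left','line_right'): print(n,q,[(np.round(x['uv'],1).tolist(),round(x['score'],2)) for x in robot.pinpoint(n,q)[:2]])
im=cv2.imread('pics/top23.png')
cv2.imwrite('pics/t23.png',cv2.resize(im[170:270,175:245],None,fx=6,fy=6,interpolation=2))
E
```

```text
time: 28.68
tcp_pos: [599.6, 225.7, 193.9]
tool_rot: [-0.299, 3.126, -0.001]
force: [5.5, 0.9, -1.2]
width: 0.405
t 28.68 grasp pt in gauge [130.8  -0.7  38.9] zdir [ 0.001 -0.    -1.   ] jaw [ 0.  1. -0.] F [ 5.5  0.9 -1.2] w 34.55
[[154 143 106  68  60  49  47  50  49  69]
 [128 125 133 157 160 192 156 115  59 114]
 [ 87  88  99 112 115 134 141 126 108 128]
 [ 70  72  75  84 118 104  95  94 110 155]
 [216 178 173 137 123  86  69  67  75 116]
 [233 228 227 222 160  86  78  79 124 137]
 [203 206 231 233 161  78  64  67 119 129]
 [192 191 175 177 150  70  52  53  90  97]
 [227 227 221 145 121  58  44  45  67  72]
 [233 233 233 195 130  68  43  41  48  54]
 [233 234 233 229 221 186  74  41  42  52]
 [173 150 171 173 174 192  99  46  42  46]
 [221 218 220 222 183 188 174  72  40  43]
 [233 233 233 233 227 226 227 137  56  41]]
[34.94]
side tip_left []
side tip_right [([293.3, 278.1], 0.69)]
side line_left []
side line_right []
top tip_left []
top tip_right [([419.5, 162.9], 0.63)]
top line_left []
top line_right []
```

View pics/t23.png

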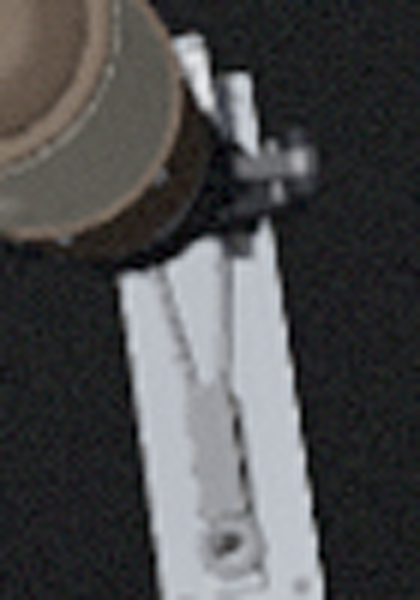

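```bash
python3 - <<'E'
from ring import *
C={n:robot.camera(n) for n in('top',)}
g=(471.3,201.5,.191);c,s=np.cos(g[2]),np.sin(g[2])
def S(im,X,Y,z):
    W=np.c_[g[0]+c*X-s*Y,g[1]+s*X+c*Y,np.full(len(X),z)]
    return map_coordinates(im,np.array(proj(C['top'],W))[:,::-1].T,order=1)
res={}
for f in('11','21','22','23'):
    im=cv2.imread(f'pics/top{f}.png').astype(float).mean(2); out=[]
    for x in np.arange(76,106,1.):
        Y=np.arange(-26,28,.1); v=S(im,np.full(len(Y),x),Y,34); d=np.clip(178-v,0,None)
        def cen(lo,hi):
            m=(Y>lo)&(Y<hi); return (Y[m]*d[m]).sum()/d[m].sum() if d[m].sum()>20 else np.nan
        e=5+(x-60)*.3
        out.append((x,cen(2,min(e+9,24)),cen(-min(e+9,24),-1)))
    res[f]=np.array(out); o=res[f]; print(f); print(np.round(np.c_[o[::3],(o[:,1]-o[:,2])[::3]],1).tolist())
E
```

```text
11
[[76.0, 9.4, -8.4, 17.8], [79.0, 10.0, -9.4, 19.4], [82.0, 11.5, -10.2, 21.7], [85.0, 11.8, -11.0, 22.8], [88.0, 12.2, -11.6, 23.7], [91.0, 12.6, -12.1, 24.8], [94.0, 14.3, -12.9, 27.2], [97.0, 14.5, -13.2, 27.8], [100.0, 15.1, -14.3, 29.5], [103.0, 15.5, -15.3, 30.8]]
21
[[76.0, 6.9, -11.0, 18.0], [79.0, 7.5, -12.0, 19.5], [82.0, 9.0, -13.1, 22.1], [85.0, 9.2, -13.6, 22.8], [88.0, 9.9, -14.1, 24.1], [91.0, 10.1, -14.8, 24.9], [94.0, 12.1, -15.0, 27.1], [97.0, 12.3, -16.5, 28.8], [100.0, 12.9, -17.4, 30.2], [103.0, 13.2, -18.2, 31.4]]
22
[[76.0, 6.7, -10.0, 16.7], [79.0, 7.1, -10.3, 17.4], [82.0, 7.3, -10.7, 18.0], [85.0, 8.0, -11.1, 19.1], [88.0, 8.2, -11.5, 19.7], [91.0, 8.6, -11.8, 20.4], [94.0, 9.5, -12.3, 21.8], [97.0, 9.7, -12.8, 22.5], [100.0, 10.6, -13.2, 23.8], [103.0, 11.0, -13.5, 24.5]]
23
[[76.0, 6.7, -9.8, 16.5], [79.0, 7.1, -10.3, 17.4], [82.0, 6.9, -10.8, 17.7], [85.0, 7.7, -11.1, 18.8], [88.0, 8.3, -11.5, 19.8], [91.0, 8.8, -11.8, 20.6], [94.0, 9.5, -12.2, 21.7], [97.0, 9.7, -12.7, 22.4], [100.0, 10.6, -13.2, 23.8], [103.0, 10.8, -13.7, 24.5]]
```

```bash
python3 - <<'E'
from st import *
st()
a=cv2.imread('pics/side23.png');b=cv2.imread('pics/side0.png')
d=cv2.absdiff(a,b).max(2)
print('slide diff',d[256:268,222:236].max(),'jar',d[200:222,308:332].max(),'flask',d[145:185,232:262].max(),'beaker',d[335:380,255:295].max(),'spatula',d[182:202,316:382].max(),'mortar',d[115:142,270:305].max())
print(robot.finish_job())
E
```

```text
t 29.23 grasp pt in gauge [130.7  -0.6  38.9] zdir [ 0.001 -0.    -1.   ] jaw [ 0.  1. -0.] F [ 4.8  1.9 -0.5] w 35.05
slide diff 10 jar 176 flask 122 beaker 4 spatula 184 mortar 10
the job is handed in; nothing more can be done
None
```

View pics/side23.png

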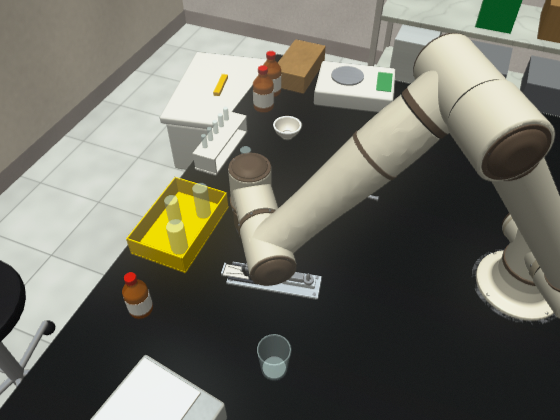

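View pics/top23.png

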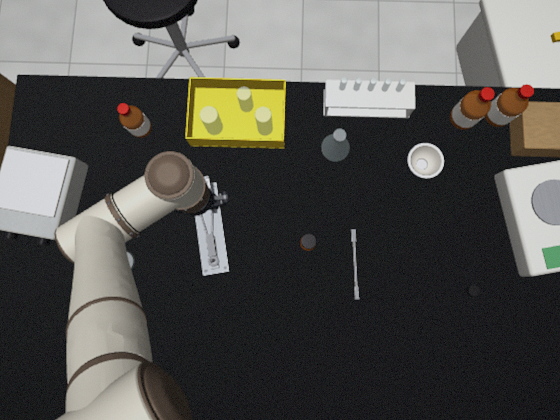

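The forceps hang by the eye on the gauge's post and were let go of. They are now squeezed at the finger pads at about 34.6 mm opening, and I handed the job in at about 29 s with the squeeze still held.

**Setback:** after the release, a try at tilting the gripper for a better view swung the forceps sideways about the post. I swept them back and squeezed. The first squeeze dragged the tips down and lifted the ring off its seat. I opened, let the forceps settle, and closed again while raising the tool in step.

**Last checks:**
- **Seating:** after the second squeeze, the ring in the side picture sits at the same height as when the forceps rested freely, within about 0.4 mm. I did not compare it again after the final 0.4 mm trim of the opening.
- **Centring:** the middle of the tips and the middle of the lines agree to a few tenths of a millimetre, combining both cameras.
- **Tip gap:** the target over the lines is about 11.6 mm. Finger opening gives 11.4–11.8 mm and the side picture about 11 mm. A rougher estimate from the leaf angles in the top view scattered between 9 and 14 mm.
- **Not confirmed:** the tips are mostly hidden by the gripper, and the networks could not find them at the end. I could not see directly that each tip stands above its line.
- **Bench:** the visible part of the slide, the mortar and the beaker match the first side picture. The side view of the jar, flask and spatula did not match because the arm covers them. In the last top picture those three and the stopper look to be where they started.

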